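# Find the high spot on the slicer wheel with the dial gauge

## Task

Check the rim of the hand-cranked slicer for its high spot: take the dial gauge by its post and slide it gently up to the rim until its sprung plunger is pressed in by about 3 mm, then crank the wheel right round at least once (either way) while watching the gauge, never hauling the knob in or out along its arm with more than 20 N. There are two bumps: leave the wheel standing with the top of the higher one against the plunger and the gauge still bearing on the rim, without ever driving the plunger to its end stop or disturbing the things around.

Things in the scene. Friction and masses are not known exactly. Their poses are not given: they have to be found in the camera images.
- slicer_base: the slicer's fixed dark steel base, 200 x 390 x 25 mm, bolted down; origin on the work surface exactly under the wheel's axis; its z is up, its y points from the wheel's axis to the gauge (the plate reaches from y = -98 to +292 mm). The gauge's plunger moves along the line x = 0 of this frame
- wheel_axis (a point): centre of the wheel on its top face, 59 mm above the surface; it turns about this vertical. A bright disc of 148 mm on a rim 16 mm thick (40 to 56 mm above the surface). The rim's radius is 80 mm save for two smooth bumps: one rises to 83.5 mm, the other, 2.3 rad further counterclockwise, to 81.8 mm; they fall off over 0.33 and 0.24 rad either side of their tops, rounded to 45 mm radius
- wheel (a joint): angle of the wheel, rad, growing counterclockwise from above, without limit; starts between -0.6 and 0.6. Where the bumps lie relative to the crank is unknown and differs every time; the higher one never starts at the gauge. The wheel is stiff (about 3 N at the knob) and stays where it is left
- knob_grip (a point): the crank knob: upright, black, 22 mm in diameter, 40 mm tall (64 to 104 mm above the surface), 55 mm from the wheel's axis; this point is on the knob's axis 88 mm up, the place to grip. It spins freely on its pin, so a gripper may keep its orientation while leading it round. At wheel angle 0 it lies on the base's -x side
- crank_pin (a joint): how far the knob's pin is displaced in its short radial slot, m, plus is away from the wheel's axis; stiffly sprung to 0, it gives 1 mm for each 8 N pulled out or pushed in along the crank's arm (slot ends at 5 mm either way)
- gauge_post (a point): the gauge's upright steel post, 16 mm in diameter with a 22 mm head (61 to 113 mm above the surface); this point is on its axis 93 mm up, the place to grip it. The gauge is an aluminium block 52 x 112 mm, its top 61 mm above the surface, with a round white dial of 68 mm on it (to 71 mm), its centre 55 mm nearer the wheel than the post
- gauge (a joint): how far the gauge is slid toward the wheel along its track, m, 0 to 0.040 (toward the base's -y); it starts between 0 and 0.012. The track drags with about 7 N and the gauge stays where it is left. The plunger meets the plain 80 mm rim at 0.025
- plunger_tip (a point): the foremost point of the plunger's round steel tip (6 mm radius), 48 mm above the surface, on the gauge's wheel side; when it bears on the rim its distance from the wheel's axis (its y in the base's frame) is the rim's radius there, less about 0.3 mm that the contact gives
- plunger (a joint): how far the plunger is pressed into the gauge, m, 0 to 0.012 (end stop); sprung: about 0.9 N at first and 0.3 N more a mm
- needle (a joint): angle of the black hand over the dial, rad: 0.4 rad for every mm the plunger is pressed in; 0 points to the wheel, growing counterclockwise from above
- lime: a green lime, 52 x 43 x 42 mm, standing by; leave alone (origin under its centre)
- jigger: a steel jigger, 41 mm across, 97 mm tall, standing by; leave alone (origin under its centre)
- salt_cellar: a round wooden salt cellar, 70 mm across, 67 mm tall, standing by; leave alone (origin under its centre)
- cork: a cork lying by, 23 x 44 mm; leave alone (origin under its centre)

How it is judged:
By the outcome, as a careful person would: the job done as asked, in the order asked, and still so for the second after the job is handed in, with the robot touching nothing.
It also fails if it takes over 72 s, if anything falls off the work surface, if the arm or the gripper's body presses on something with over 40 N, if the wrist force passes 120 N, or if a joint passes its speed limit or range.

## Robot

A 6-joint arm with a two-finger parallel gripper is mounted at the origin on a cart in front of the work surface, level with it; the furniture and walls round the work are solid. World frame = base frame: x ahead of the robot, y to its left, z up, the work surface at z = 0. Lengths are in mm, angles in rad, forces in N, time in s.
With the tool pointing down it reaches from about 400 to 925 mm from the base axis. Payload 12.5 kg.
Tool frame: the origin (TCP) lies between the finger pads; the fingertips stand 11 mm ahead of it and the grasp point (between the pads) lies 8 mm behind it; y points along the fingers, z is the direction in which the jaws open and shut, and the axes are right-handed (so a half turn about y gives the same grasp; the last joint's range is limited). The gripper opens to 95 mm and grips with 3 to 60 N. Pads are 20 mm wide; open, the fingers measure 119 mm over their backs; the gripper's body (75 mm by 180 mm) begins 59 mm behind the grasp point.
Start: joints at [1.033, 0.491, 1.559, -0, 1.092, -0.106], TCP at [261.552, 567.658, 225.661] pointing down, gripper open.
Joint ranges: [-3.1, 3.1], [-0.84, 2.19], [0.05, 2.79], [-1.13, 4.28], [0.06, 2.93], [-2.69, 2.69]. Speed limits (rad/s): [2.22, 2.22, 2.79, 3.14, 3.14, 3.14].

## Interface

Orientations are given as a unit quaternion [x, y, z, w].
In Python, from rig import ctrl, viewer gives the robot as it stands. The module is installed in compiled form; this text tells all that it offers.
- The arm moves only by the shell command python3 -m inch 'ROWS' [FORCE]. ROWS is JSON, a list of rows, each an object of numbers: "hand": the opening, from -1 (shut) to 1 (fully open), so that 0 is half open; "dx", "dy", "dz": the shift along the tool's x, y, z as a fraction of full scale; "turn": the turn about the tool's y as a fraction of full scale. In form: [{"hand": .., "dx": .., "dy": .., "dz": .., "turn": ..}, ...]. A call has exactly 8 rows; each row is the pose to reach, as a shift and turn from the pose measured when the call began, along the tool's axes at that moment; what a row does not reach only later rows make up. Full scale, the value 1, is 0.5 m for a shift and 60 degrees for a turn. A row lasts 1/10 s, in which the tool goes at most 50 mm and 8.59 degrees, less where a joint would pass 70% of its speed; a pose out of reach is approached as far as the arm can. A call with a number of a shift or a turn outside -1 to 1 is refused whole. A call with a gripper value outside its range is refused whole. The fingers move at their own pace and stop on an object; FORCE is the grip in N (left out, the last holds). Time passes only in rows, so rows that repeat a pose let the fingers close, or fill a call up. It gives the time, the measured TCP pose, the force and the opening at its end, in the units of the state.
- ctrl.sense(): the state, without advancing time (a new reading comes with each control period).
- viewer.snapshot(name): name is "scene" or "top" or "wrist"; returns a dict with "pixels" (400x640x3 uint8, blue, green, red), "camera_matrix" (3x3 intrinsics, pixels), "k1" (the pictures are not rectified: a ray, as slopes to the right and down, at radius r is drawn at 1 + k1 r^2 times it, then the intrinsics apply), "xyz" and "attitude" of the camera in the world. Camera axes: x right, y up, looking along -z (the intrinsics and any distortion apply to the point x, -y, -z); pixel columns grow to the right and rows downward; lengths in mm; the calibration is good to about 2 mm. A picture is of the moment at which its call begins. There is no depth.
- ctrl.finish_job(): hands the job in, once; it reports no verdict.
The state is a dict: "time": time; "joints": joint angles; "joint_velocities": joint speeds; "effort": joint torques, N m; "position": TCP position; "eef_rot": TCP orientation; "contact_force": force on the tool from outside, world axes, zero at the start; "wrist_torque": the same for the moment, N m; "finger_gap": finger opening in mm.
Only numpy, scipy, OpenCV 4.12 (cv2) and the standard library are available. Lean on these libraries where they do the work, as an engineer would, in place of code of your own. Each camera call takes 0.05 s, during which the arm holds its last target.

## Working session

There is one attempt and no reset: what is moved stays moved. The work goes in short steps, Python scripts to look and compute and a shell command to move; the robot and the scene stay as the last step left them, time stands still between calls to the robot, and variables do not carry over. Pictures are saved under pics/ and viewed, and the job is handed in when it is done.

```bash
mkdir -p pics; ls; cat > h.py <<'E'
import numpy as np, cv2
from rig import ctrl, viewer
from scipy.spatial.transform import Rotation as R
def snap(n,fn=None):
    s=viewer.snapshot(n)
    s={k:(np.array(v) if k!='k1' else v) for k,v in s.items()}
    if fn: cv2.imwrite('pics/'+fn+'.png',s['pixels'])
    return s
def ray(s,u,v):
    K=s['camera_matrix'];k=s['k1']
    d=np.array([(u-K[0,2])/K[0,0],(v-K[1,2])/K[1,1]])
    p=d.copy()
    for _ in range(50): p=d/(1+k*(p@p))
    a=s['attitude']; Rm=R.from_quat(a).as_matrix() if a.size==4 else a
    return s['xyz'],Rm@np.array([p[0],-p[1],-1])
def onz(s,u,v,z):
    o,d=ray(s,u,v); return o+d*(z-o[2])/d[2]
def proj(s,P):
    a=s['attitude']; Rm=R.from_quat(a).as_matrix() if a.size==4 else a
    c=Rm.T@(np.asarray(P,float)-s['xyz']); p=np.array([c[0],-c[1]])/-c[2]
    p=p*(1+s['k1']*(p@p)); K=s['camera_matrix']
    return np.array([K[0,0]*p[0]+K[0,2],K[1,1]*p[1]+K[1,2]])
E
python3 - <<'E'
from h import *
for n in ['scene','top','wrist']:
    s=snap(n,n+'0'); print(n,s['xyz'],s['attitude'],s['camera_matrix'].tolist(),s['k1'])
st=ctrl.sense()
print(st)
E
```

```text
pics
scene [312.29050084 421.55452594 972.59119729] [-0.06809951  0.25998578  0.92955927 -0.25236762] [[374.746609536294, 0.0, 315.8404535979728], [0.0, 374.746609536294, 196.50058819441696], [0.0, 0.0, 1.0]] -0.022766466529607468
top [ 274.46927227  -10.28812007 1281.71990473] [-0.08212643  0.09393299  0.74439233 -0.65598164] [[457.59483409299736, 0.0, 320.4327793699646], [0.0, 457.59483409299736, 194.16627790159174], [0.0, 0.0, 1.0]] 0.026546190308271073
wrist [200.09513059 596.29105222 384.35364699] [-0.10245446 -0.06436434  0.53541038  0.8358804 ] [[304.44182991780605, 0.0, 319.335687071017], [0.0, 304.44182991780605, 198.2174173470694], [0.0, 0.0, 1.0]] -0.032981424593956074
{'time': 0.15, 'joints': array([ 1.03339118e+00,  4.91405542e-01,  1.55930317e+00, -1.08424433e-05,
        1.09168177e+00, -1.05589645e-01]), 'joint_velocities': array([ 0.00016067, -0.00253177, -0.00092941, -0.00051279, -0.00018082,
       -0.00129476]), 'effort': array([ 1.79405415e-03, -6.12894130e+01, -2.58282495e+01,  6.93051238e-02,
        4.72864369e-02, -7.02796387e-05]), 'position': array([261.46831651, 567.50206364, 225.20780992]), 'eef_rot': array([ 0.69095843, -0.15157061,  0.15139881, -0.69042103]), 'contact_force': array([-0.12469913,  0.03146718, -0.92811099]), 'wrist_torque': array([-0.0191269 , -0.0288647 , -0.01462386]), 'finger_gap': 95.68321853753837}
```

View pics/scene0.png

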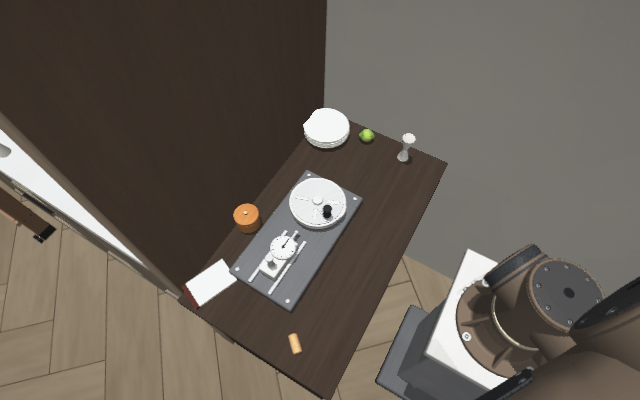

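View pics/top0.png

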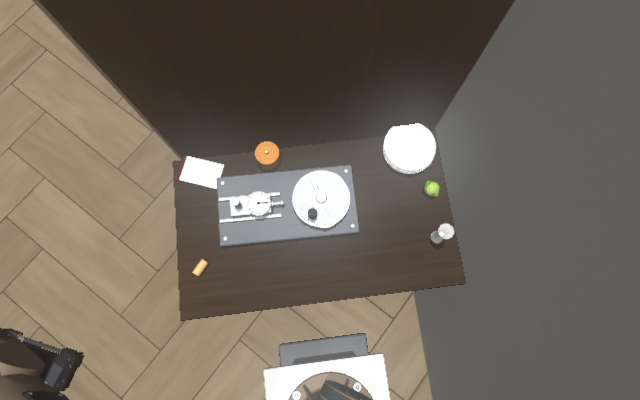

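View pics/wrist0.png

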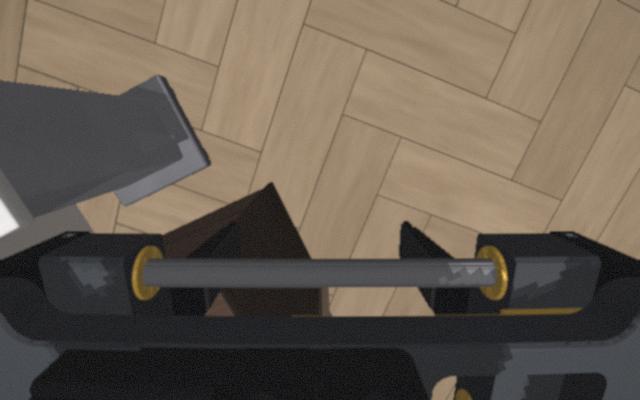

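```bash
python3 - <<'E'
from h import *
t=cv2.imread('pics/top0.png')[155:255,205:365]; cv2.imwrite('pics/tc.png',cv2.resize(t,None,fx=5,fy=5,interpolation=cv2.INTER_CUBIC))
t=cv2.imread('pics/scene0.png')[160:310,220:380]; cv2.imwrite('pics/sc.png',cv2.resize(t,None,fx=4,fy=4,interpolation=cv2.INTER_CUBIC))
E
```

```text
(no output)
```

View pics/tc.png

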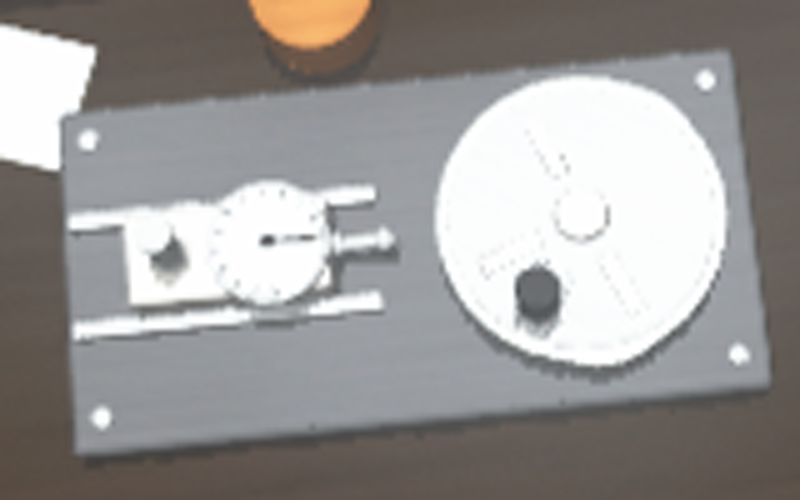

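View pics/sc.png

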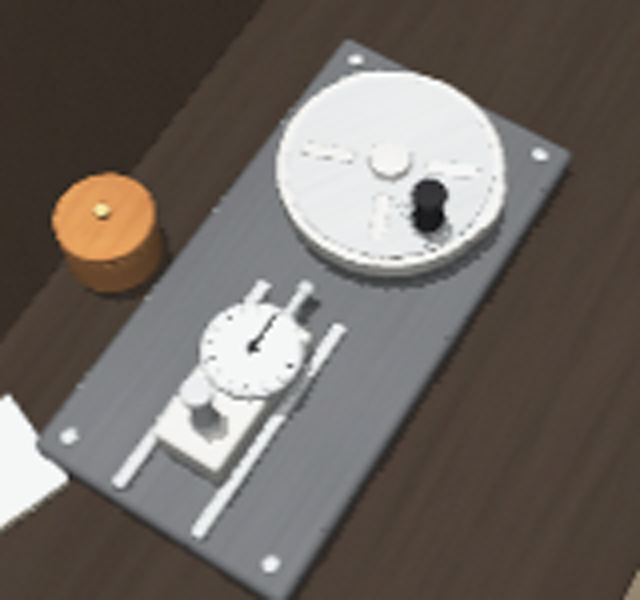

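```bash
cat > fr.py <<'E'
from h import *
t=viewer.snapshot
T=snap('top');S=snap('scene')
tp=lambda u,v:(205+u/5-.4,155+v/5-.4)
sp=lambda u,v:(220+u/4-.375,160+v/4-.375)
# plate corners top face z=25: base coords
C=[(-100,292),(100,292),(100,-98),(-100,-98)] 
E
python3 - <<'E'
from fr import *
# identify: print world of points
for n,p in dict(TL=(62,117),TR=(729,52),BR=(770,381),BL=(77,447)).items():
    print('top',n,onz(T,*tp(*p),25)[:2])
for n,p in dict(A=(348,42),B=(569,156),C=(40,443),D=(285,598)).items():
    print('scene',n,onz(S,*sp(*p),25)[:2])
print('axis top',onz(T,*tp(582,214),64), 'scene',onz(S,*sp(390,160),64))
print('wheel disc T',onz(T,*tp(581,215),56),'S',onz(S,*sp(391,168),56))
def tri(a,b):
    o1,d1=ray(T,*tp(*a));o2,d2=ray(S,*sp(*b))
    A=np.stack([d1,-d2],1); x=np.linalg.lstsq(A,o2-o1,rcond=None)[0]
    p,q=o1+d1*x[0],o2+d2*x[1]; print((p+q)/2,np.linalg.norm(p-q))
tri((157,237),(196,388)) # post head
tri((539,285),(431,193)) # knob top
print('knob',onz(T,*tp(539,284),104),onz(S,*sp(430,192),104))
print('post',onz(T,*tp(157,237),113),onz(S,*sp(196,388),113))
print('dial',onz(T,*tp(268,241),71),onz(S,*sp(254,350),71))
print('tip',onz(T,*tp(395,238),48),onz(S,*sp(306,287),48))
E
```

```text
top TL [677.30039906 235.11997816]
top TR [ 668.10946462 -148.49681196]
top BR [ 475.43102116 -143.85811067]
top BL [487.17899737 240.20475732]
scene A [ 670.4043309  -143.46633768]
scene B [ 477.17318867 -138.22096715]
scene C [679.10267358 236.79269499]
scene D [485.38856914 240.63248837]
axis top [573.75998018 -51.02289796  64.        ] scene [577.78911047 -48.20407496  64.        ]
wheel disc T [575.23151743 -50.67125259  56.        ] S [576.19786991 -46.99962914  56.        ]
[582.87924105 175.01078608 105.57910053] 6.938684994642777
[530.61134328 -22.40362943  97.80676794] 1.3357499280845426
knob [529.12715619 -22.44925105 104.        ] [530.69611356 -19.6144302  104.        ]
post [577.39987661 173.27094284 113.        ] [584.14109488 177.28498396 113.        ]
dial [578.48579846 120.33413098  71.        ] [579.68541448 124.35854928  71.        ]
tip [577.12212587  52.93239095  48.        ] [581.16968743  59.71215276  48.        ]
```

```bash
python3 - <<'E'
from h import *
st=ctrl.sense();Rt=R.from_quat(st['eef_rot']).as_matrix();print('tool axes cols\n',Rt.round(3))
W=snap('wrist');d=W['xyz']-st['position'];print('cam in tool',Rt.T@d)
o,c=ray(W,320,200);print('look in tool',Rt.T@(c/np.linalg.norm(c)),'right in tool',Rt.T@R.from_quat(W['attitude']).as_matrix()[:,0])
E
```

```text
tool axes cols
 [[ 0.908 -0.     0.418]
 [-0.418 -0.     0.908]
 [-0.    -1.    -0.   ]]
cam in tool [ -67.7789656  -159.21062504    0.34073598]
look in tool [0.24596332 0.96927855 0.00106849] right in tool [-1.13671102e-04  1.17767857e-03  9.99999300e-01]
```

```bash
python3 -m inch '[{"hand":1,"dx":0.03,"dy":0,"dz":-0.015,"turn":0.03},{"hand":1,"dx":0.09,"dy":0,"dz":-0.045,"turn":0.1},{"hand":1,"dx":0.17,"dy":0,"dz":-0.084,"turn":0.18},{"hand":1,"dx":0.25,"dy":0,"dz":-0.123,"turn":0.27},{"hand":1,"dx":0.33,"dy":0,"dz":-0.162,"turn":0.36},{"hand":1,"dx":0.41,"dy":0,"dz":-0.2,"turn":0.45},{"hand":1,"dx":0.48,"dy":0,"dz":-0.235,"turn":0.52},{"hand":1,"dx":0.54,"dy":0,"dz":-0.265,"turn":0.58}]' 30
cat > go.py <<'E'
import sys
from h import *
# target x y z yaw_of_tool_z -> fractions
st=ctrl.sense();Rt=R.from_quat(st['eef_rot']).as_matrix()
x,y,z,yaw=map(float,sys.argv[1:5])
d=Rt.T@(np.array([x,y,z])-st['position'])/500
az=np.arctan2(Rt[1,2],Rt[0,2])
print('t',st['time'],'pos',st['position'].round(1),'az',round(az,4),'F',np.round(st['contact_force'],1),'gap',round(st['finger_gap'],1))
print('dx dy dz',d.round(4),'turn',round(-(yaw-az)/np.radians(60),4))
E
python3 go.py 580 175 200 -0.0245
```

```text
time: 1.1
position: [452.5, 331.7, 225.6]
eef_rot: [0.613, -0.353, 0.353, -0.613]
contact_force: [-0.0, 0.5, -0.0]
finger_gap: 94.9
t 1.1 pos [452.5 331.7 225.6] az 0.5263 F [-0.   0.5 -0. ] gap 94.9
dx dy dz [0.399  0.0513 0.063 ] turn 0.526
```

```bash
python3 -m inch '[{"hand":1,"dx":0.05,"dy":0.005,"dz":0.008,"turn":0.06},{"hand":1,"dx":0.12,"dy":0.015,"dz":0.02,"turn":0.15},{"hand":1,"dx":0.2,"dy":0.025,"dz":0.03,"turn":0.24},{"hand":1,"dx":0.28,"dy":0.035,"dz":0.044,"turn":0.33},{"hand":1,"dx":0.35,"dy":0.045,"dz":0.055,"turn":0.42},{"hand":1,"dx":0.385,"dy":0.05,"dz":0.061,"turn":0.5},{"hand":1,"dx":0.399,"dy":0.051,"dz":0.063,"turn":0.526},{"hand":1,"dx":0.399,"dy":0.051,"dz":0.063,"turn":0.526}]' 30
python3 go.py 580 175 200 -0.0245
python3 - <<'E'
from h import *
snap('wrist','w1');snap('top','t1');snap('scene','s1')
E
```

```text
time: 1.9
position: [580.1, 174.1, 200.1]
eef_rot: [0.494, -0.506, 0.506, -0.493]
contact_force: [-0.5, 0.4, -0.5]
finger_gap: 95.2
t 1.9 pos [580.1 174.1 200.1] az -0.0255 F [-0.5  0.4 -0.5] gap 95.2
dx dy dz [-0.0018  0.0001 -0.0002] turn -0.0009
```

View pics/w1.png

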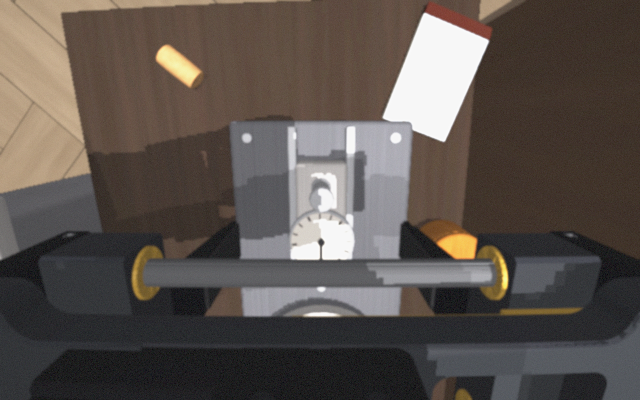

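View pics/s1.png

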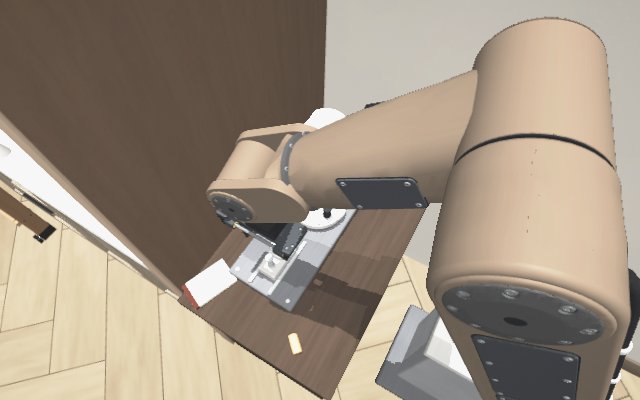

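View pics/t1.png

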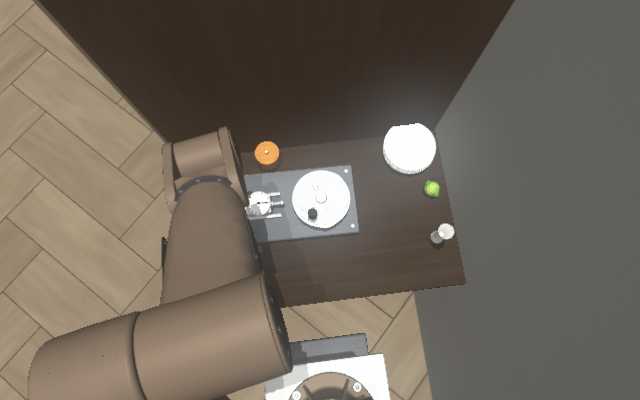

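```bash
python3 - <<'E'
from h import *
t=cv2.imread('pics/w1.png')[110:270,220:420]; cv2.imwrite('pics/wc.png',cv2.resize(t,None,fx=4,fy=4,interpolation=cv2.INTER_CUBIC))
E
```

```text
(no output)
```

View pics/wc.png

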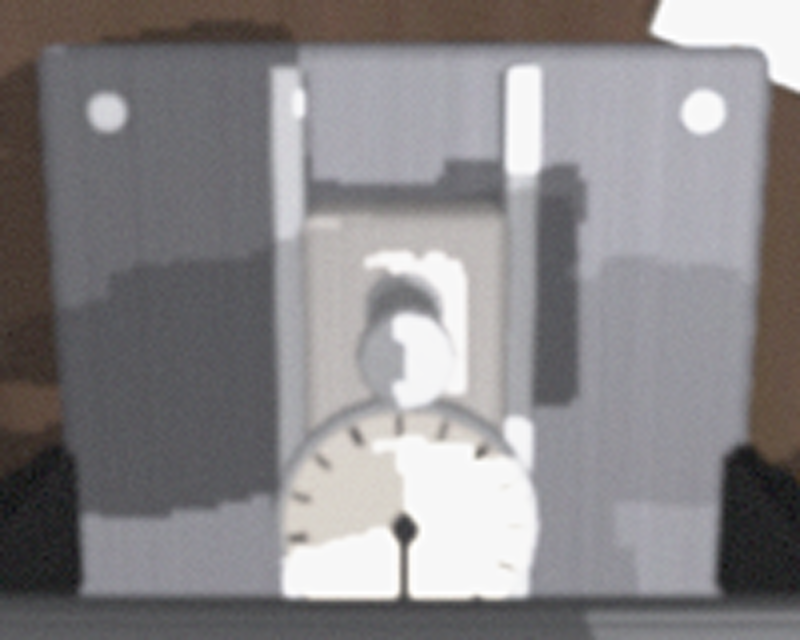

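```bash
python3 - <<'E'
from h import *
W=snap('wrist');p=lambda u,v:(220+u/4-.375,110+v/4-.375)
for n,(u,v,z) in dict(headtop=(406,360,113),dial=(404,528,71),boltL=(107,112,25),boltR=(703,112,25),cL=(40,45,25),cR=(768,45,25),blkL=(305,205,61),blkR=(503,205,61)).items():
    print(n,onz(W,*p(u,v),z))
E
```

```text
headtop [580.50109806 180.82796745 113.        ]
dial [579.03088364 126.19520278  71.        ]
boltL [500.9018309  229.44420979  25.        ]
boltR [662.18821312 225.88410261  25.        ]
cL [484.24517566 247.54502154  25.        ]
cR [679.03351447 243.22956753  25.        ]
blkL [556.4701878  207.37007475  61.        ]
blkR [605.05367557 206.30207075  61.        ]
```

```bash
python3 go.py 580.3 179 85 -0.0245; python3 -m inch '[{"hand":1,"dx":-0.003,"dy":0.03,"dz":0,"turn":0},{"hand":1,"dx":-0.01,"dy":0.08,"dz":0,"turn":0},{"hand":1,"dx":-0.01,"dy":0.13,"dz":0,"turn":0},{"hand":0.5,"dx":-0.01,"dy":0.18,"dz":0,"turn":0},{"hand":0,"dx":-0.01,"dy":0.215,"dz":0,"turn":0},{"hand":-0.3,"dx":-0.01,"dy":0.23,"dz":0,"turn":0},{"hand":-0.4,"dx":-0.01,"dy":0.23,"dz":0,"turn":0},{"hand":-0.4,"dx":-0.01,"dy":0.23,"dz":0,"turn":0}]' 15
python3 go.py 580.3 179 85 -0.0245
python3 - <<'E'
from h import *
snap('wrist','w2');
E
```

```text
t 2.1 pos [579.4 175.8 200.5] az -0.0223 F [-0.1 -0.1 -0. ] gap 95.3
dx dy dz [-0.0065  0.2309  0.0016] turn 0.0021
time: 2.9
position: [579.8, 181.2, 86.4]
eef_rot: [0.494, -0.505, 0.506, -0.495]
contact_force: [0.2, 0.2, 1.0]
finger_gap: 60.4
t 2.9 pos [579.8 181.2  86.4] az -0.0216 F [0.2 0.2 1. ] gap 60.4
dx dy dz [0.0044 0.0027 0.0011] turn 0.0028
```

View pics/w2.png

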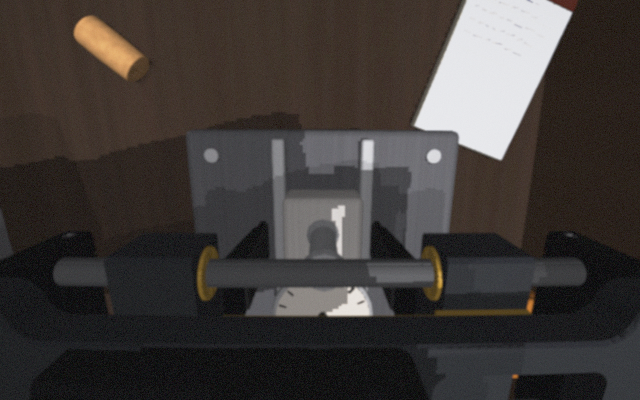

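```bash
python3 -m inch '[{"hand":-1,"dx":0,"dy":0,"dz":0,"turn":0},{"hand":-1,"dx":0,"dy":0,"dz":0,"turn":0},{"hand":-1,"dx":0,"dy":0,"dz":0,"turn":0},{"hand":-1,"dx":0,"dy":0,"dz":0,"turn":0},{"hand":-1,"dx":0,"dy":0,"dz":0,"turn":0},{"hand":-1,"dx":0,"dy":0,"dz":0,"turn":0},{"hand":-1,"dx":0,"dy":0,"dz":0,"turn":0},{"hand":-1,"dx":0,"dy":0,"dz":0,"turn":0}]' 30
python3 go.py 580.3 179 85 -0.0245
python3 - <<'E'
from h import *
snap('wrist','w3');snap('top','t3');snap('scene','s3')
E
```

```text
time: 3.75
position: [581.8, 181.1, 86.9]
eef_rot: [0.493, -0.504, 0.507, -0.496]
contact_force: [8.8, 0.2, -3.1]
finger_gap: 19.2
t 3.75 pos [581.8 181.1  86.9] az -0.022 F [ 8.8  0.2 -3.1] gap 19.2
dx dy dz [ 0.0043  0.0037 -0.003 ] turn 0.0024
```

View pics/w3.png

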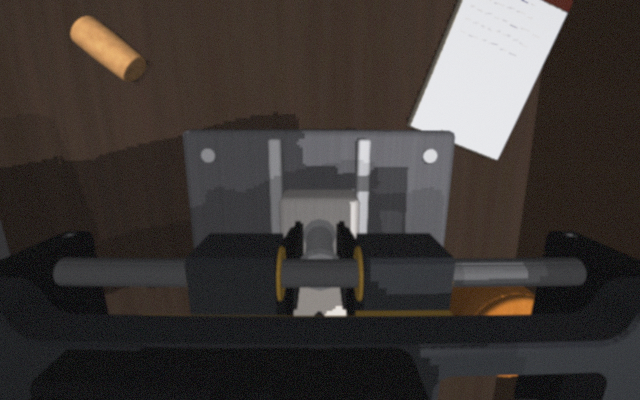

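View pics/t3.png

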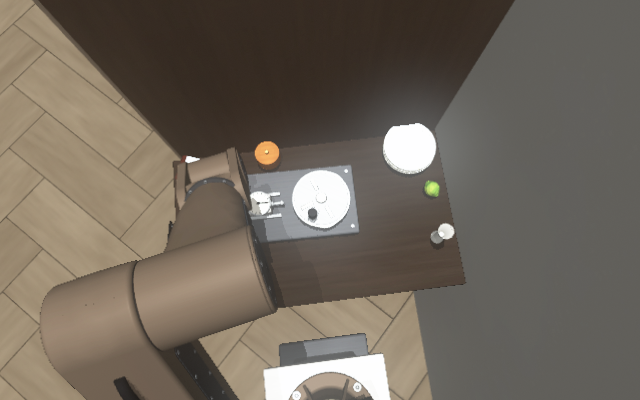

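```bash
python3 -m inch '[{"hand":-1,"dx":0.002,"dy":0,"dz":0.002,"turn":0},{"hand":-1,"dx":0.006,"dy":0,"dz":0.002,"turn":0},{"hand":-1,"dx":0.012,"dy":0,"dz":0.002,"turn":0},{"hand":-1,"dx":0.018,"dy":0,"dz":0.002,"turn":0},{"hand":-1,"dx":0.024,"dy":0,"dz":0.002,"turn":0},{"hand":-1,"dx":0.03,"dy":0,"dz":0.002,"turn":0},{"hand":-1,"dx":0.036,"dy":0,"dz":0.002,"turn":0},{"hand":-1,"dx":0.038,"dy":0,"dz":0.002,"turn":0}]' 30
python3 go.py 580.3 179 85 -0.0245
python3 - <<'E'
from h import *
t=snap('top','t4')['pixels'][155:255,205:365]; cv2.imwrite('pics/tc4.png',cv2.resize(t,None,fx=5,fy=5,interpolation=cv2.INTER_CUBIC))
snap('scene','s4')
E
```

```text
time: 4.7
position: [581.5, 162.7, 86.8]
eef_rot: [0.493, -0.505, 0.506, -0.496]
contact_force: [-3.9, 7.3, 1.9]
finger_gap: 19.4
t 4.7 pos [581.5 162.7  86.8] az -0.0222 F [-3.9  7.3  1.9] gap 19.4
dx dy dz [-0.0325  0.0037 -0.0032] turn 0.0022
```

View pics/tc4.png

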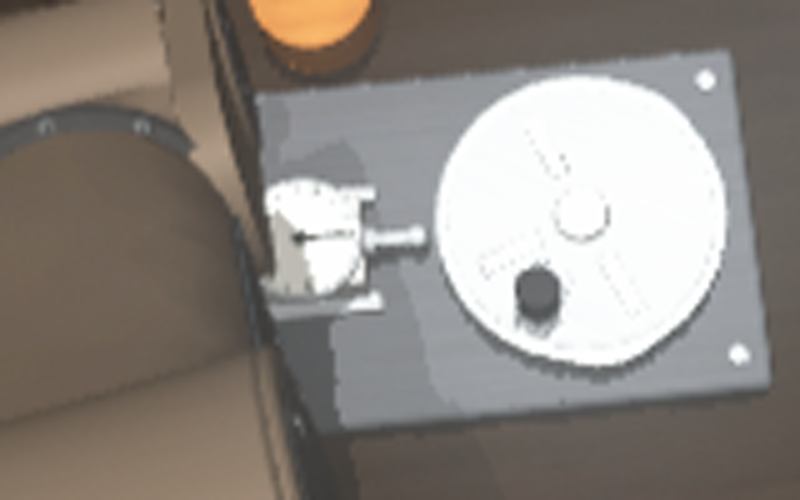

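View pics/s4.png

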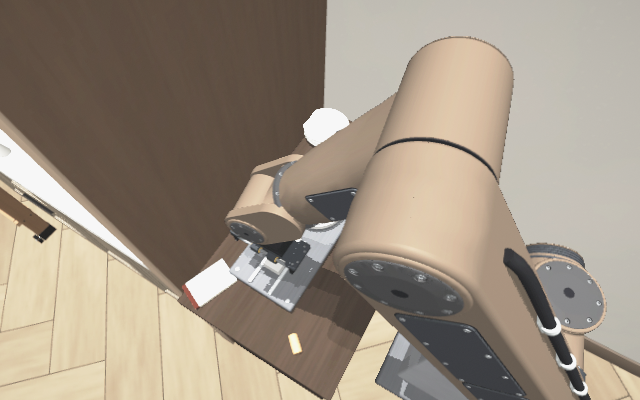

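```bash
python3 -m inch '[{"hand":-1,"dx":0.003,"dy":0,"dz":0,"turn":0},{"hand":-1,"dx":0.005,"dy":0,"dz":0,"turn":0},{"hand":-1,"dx":0.007,"dy":0,"dz":0,"turn":0},{"hand":-1,"dx":0.009,"dy":0,"dz":0,"turn":0},{"hand":-1,"dx":0.011,"dy":0,"dz":0,"turn":0},{"hand":-1,"dx":0.013,"dy":0,"dz":0,"turn":0},{"hand":-1,"dx":0.015,"dy":0,"dz":0,"turn":0},{"hand":-1,"dx":0.016,"dy":0,"dz":0,"turn":0}]' 30
python3 go.py 580.3 179 85 -0.0245
python3 - <<'E'
from h import *
t=snap('top','t5')['pixels'][180:230,250:330]; cv2.imwrite('pics/tc5.png',cv2.resize(t,None,fx=10,fy=10,interpolation=cv2.INTER_CUBIC))
E
```

```text
time: 5.6
position: [581.3, 155.6, 86.9]
eef_rot: [0.493, -0.505, 0.506, -0.496]
contact_force: [0.8, 9.3, -0.3]
finger_gap: 19.1
t 5.6 pos [581.3 155.6  86.9] az -0.0223 F [ 0.8  9.3 -0.3] gap 19.1
dx dy dz [-0.0468  0.0038 -0.0031] turn 0.0021
```

View pics/tc5.png

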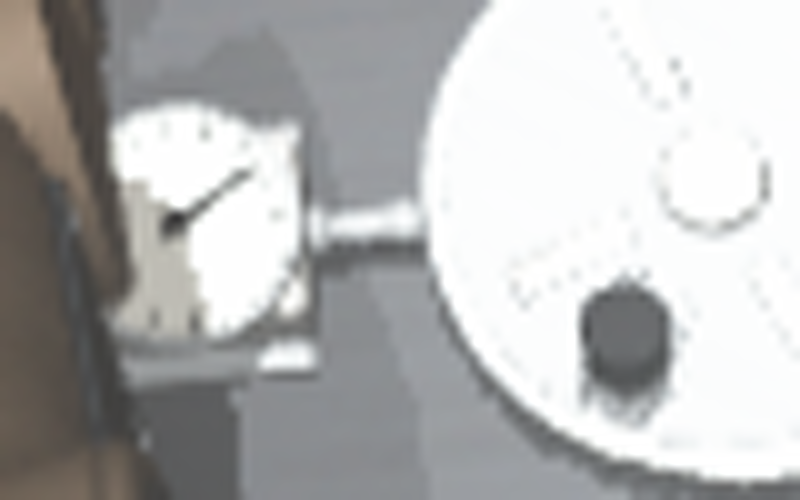

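```bash
python3 -m inch '[{"hand":-1,"dx":0.001,"dy":0,"dz":0,"turn":0},{"hand":-1,"dx":0.002,"dy":0,"dz":0,"turn":0},{"hand":-1,"dx":0.003,"dy":0,"dz":0,"turn":0},{"hand":-1,"dx":0.004,"dy":0,"dz":0,"turn":0},{"hand":-1,"dx":0.005,"dy":0,"dz":0,"turn":0},{"hand":-1,"dx":0.005,"dy":0,"dz":0,"turn":0},{"hand":-1,"dx":0.005,"dy":0,"dz":0,"turn":0},{"hand":-1,"dx":0.005,"dy":0,"dz":0,"turn":0}]' 30
python3 go.py 580.3 179 85 -0.0245
python3 - <<'E'
from h import *
t=snap('top','t6')['pixels'][180:230,250:330]; cv2.imwrite('pics/tc6.png',cv2.resize(t,None,fx=10,fy=10,interpolation=cv2.INTER_CUBIC))
E
```

```text
time: 6.45
position: [581.2, 153.9, 86.9]
eef_rot: [0.492, -0.505, 0.506, -0.496]
contact_force: [0.5, 8.2, -0.1]
finger_gap: 19.3
t 6.45 pos [581.2 153.9  86.9] az -0.0224 F [ 0.5  8.2 -0.1] gap 19.3
dx dy dz [-0.0502  0.004  -0.003 ] turn 0.002
```

View pics/tc6.png

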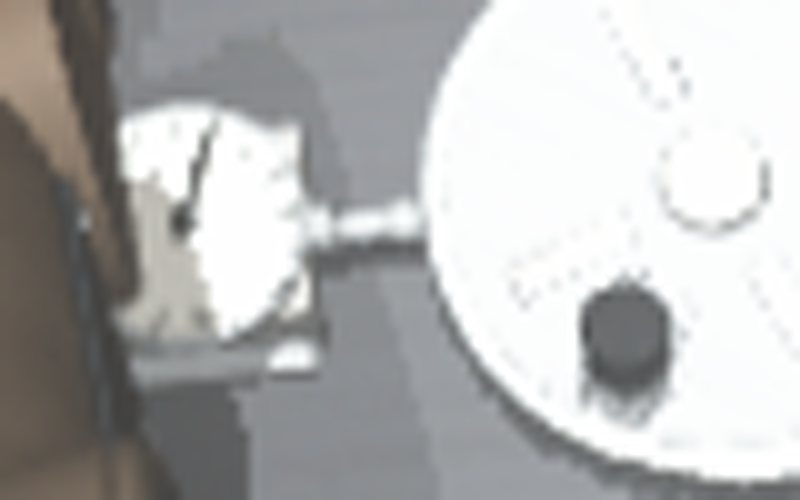

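```bash
python3 -m inch '[{"hand":-1,"dx":0,"dy":0,"dz":0,"turn":0},{"hand":0,"dx":0,"dy":0,"dz":0,"turn":0},{"hand":0,"dx":0,"dy":0,"dz":0,"turn":0},{"hand":0,"dx":0,"dy":0,"dz":0,"turn":0},{"hand":0,"dx":0,"dy":0,"dz":0,"turn":0},{"hand":0,"dx":0,"dy":-0.02,"dz":0,"turn":0},{"hand":0,"dx":0,"dy":-0.07,"dz":0,"turn":0},{"hand":0,"dx":0,"dy":-0.12,"dz":0,"turn":0}]' 10
python3 go.py 530.5 -10 150 -0.0245
```

```text
time: 7.3
position: [580.8, 153.6, 147.9]
eef_rot: [0.493, -0.505, 0.506, -0.496]
contact_force: [-0.1, -0.1, 0.3]
finger_gap: 47.6
t 7.3 pos [580.8 153.6 147.9] az -0.0224 F [-0.1 -0.1  0.3] gap 47.6
dx dy dz [ 0.3294 -0.0056 -0.0932] turn 0.002
```

```bash
python3 -m inch '[{"hand":0,"dx":0.03,"dy":-0.02,"dz":-0.008,"turn":0},{"hand":0,"dx":0.1,"dy":-0.04,"dz":-0.026,"turn":0},{"hand":0,"dx":0.17,"dy":-0.06,"dz":-0.045,"turn":0},{"hand":0,"dx":0.24,"dy":-0.065,"dz":-0.064,"turn":0},{"hand":0,"dx":0.3,"dy":-0.065,"dz":-0.08,"turn":0},{"hand":0,"dx":0.34,"dy":-0.065,"dz":-0.09,"turn":0},{"hand":0,"dx":0.351,"dy":-0.065,"dz":-0.093,"turn":0},{"hand":0,"dx":0.351,"dy":-0.065,"dz":-0.093,"turn":0}]' 10
python3 go.py 530.5 -21 80 -0.0245
python3 - <<'E'
from h import *
for n in ['wrist','top','scene']:
    s=snap(n,n+'7')
E
```

```text
time: 8.1
position: [529.9, -21.8, 179.7]
eef_rot: [0.492, -0.506, 0.506, -0.496]
contact_force: [-0.4, 0.6, -0.1]
finger_gap: 47.7
t 8.1 pos [529.9 -21.8 179.7] az -0.0241 F [-0.4  0.6 -0.1] gap 47.7
dx dy dz [-0.0009  0.1995  0.0005] turn 0.0004
```

View pics/wrist7.png

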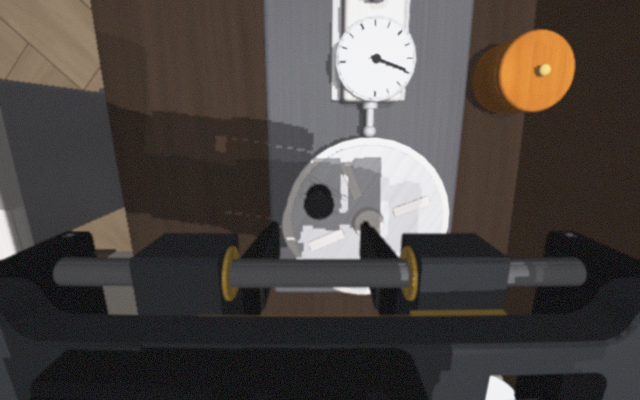

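View pics/top7.png

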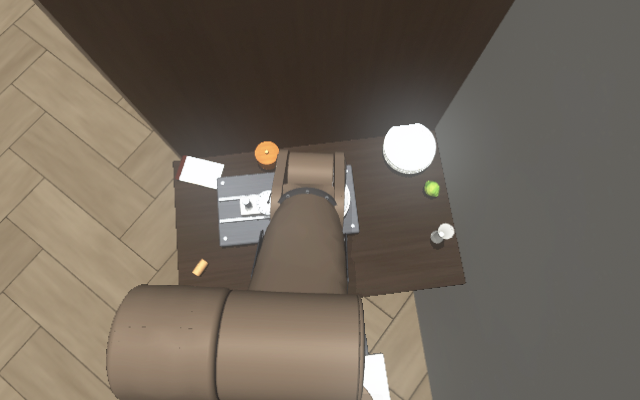

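View pics/scene7.png

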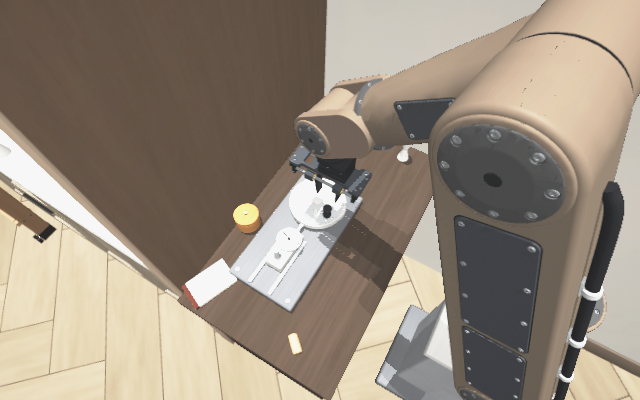

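```bash
python3 - <<'E'
from h import *
t=cv2.imread('pics/wrist7.png')[0:300,250:490]; cv2.imwrite('pics/wc7.png',cv2.resize(t[:,:],None,fx=3,fy=2,interpolation=cv2.INTER_CUBIC))
t=t[110:300]; cv2.imwrite('pics/wc7.png',cv2.resize(t,None,fx=3,fy=3,interpolation=cv2.INTER_CUBIC))
E
```

```text
(no output)
```

View pics/wc7.png

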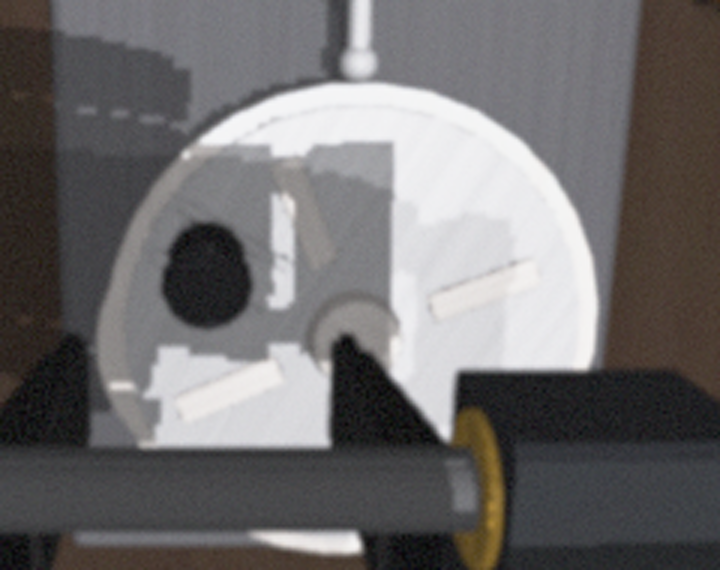

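```bash
python3 - <<'E'
from h import *
W=snap('wrist');p=lambda u,v:(250+(u-1)/3,110+(v-1)/3)
k=onz(W,*p(207,283),104);print('knob',k)
h=onz(W,*p(354,338),64);print('hub',h)
pts=np.array([onz(W,*p(*q),56)[:2] for q in [(98,330),(120,250),(155,190),(207,134),(270,98),(370,82),(450,98),(520,145),(570,210),(595,275),(600,320),(250,535),(310,552),(362,553)]])
A=np.c_[2*pts,np.ones(len(pts))];s=np.linalg.lstsq(A,(pts**2).sum(1),rcond=None)[0]
c=s[:2];print('wheel',c,np.sqrt(s[2]+c@c)); d=pts-c;print(np.c_[np.degrees(np.arctan2(d[:,1],d[:,0])),np.hypot(*d.T)].round(1))
print('tip',onz(W,*p(358,78),48),'dial',onz(W,376,58,71))
for c0 in (c,h[:2]): print(k[:2]-c0,np.hypot(*(k[:2]-c0)))
print(ctrl.sense()['position'])
E
```

```text
knob [529.71816996 -15.40166901 104.        ]
hub [575.62364871 -45.0951221   64.        ]
wheel [575.97945444 -46.4524863 ] 80.28651234821787
[[ 177.7   82.4]
 [ 158.1   79.7]
 [ 141.9   79. ]
 [ 124.7   80. ]
 [ 108.8   80.7]
 [  86.8   80.7]
 [  68.8   80.7]
 [  49.5   79.5]
 [  29.9   79.4]
 [  13.    80.5]
 [   2.1   81.4]
 [-115.1   79.5]
 [ -99.3   80.2]
 [ -86.3   80.2]]
tip [578.13101592  35.05327794  48.        ] dial [579.32133704  98.71051066  71.        ]
[-46.26128448  31.05081729] 55.71588369664437
[-45.90547874  29.69345309] 54.67187700184936
[530.39621654 -20.17128077 179.61762252]
```

```bash
python3 go.py 530.3 -18 80 -0.0245;python3 -m inch '[{"hand":0,"dx":-0.004,"dy":0.03,"dz":0,"turn":0},{"hand":0,"dx":-0.004,"dy":0.08,"dz":0,"turn":0},{"hand":0,"dx":-0.004,"dy":0.13,"dz":0,"turn":0},{"hand":0,"dx":-0.004,"dy":0.17,"dz":0,"turn":0},{"hand":0,"dx":-0.004,"dy":0.195,"dz":0,"turn":0},{"hand":-0.3,"dx":-0.004,"dy":0.2,"dz":0,"turn":0},{"hand":-0.3,"dx":-0.004,"dy":0.2,"dz":0,"turn":0},{"hand":-0.3,"dx":-0.004,"dy":0.2,"dz":0,"turn":0}]' 8
python3 go.py 530.3 -18 80 -0.0245
python3 - <<'E'
from h import *
snap('wrist','w8')
E
```

```text
t 8.3 pos [530.4 -20.2 179.6] az -0.0214 F [-0.5 -0.1  0.4] gap 47.3
dx dy dz [-0.0036  0.1992 -0.001 ] turn 0.0029
time: 9.1
position: [531.2, -17.7, 80.4]
eef_rot: [0.493, -0.505, 0.506, -0.497]
contact_force: [-0.2, -0.8, 0.3]
finger_gap: 34.5
t 9.1 pos [531.2 -17.7  80.4] az -0.0212 F [-0.2 -0.8  0.3] gap 34.5
dx dy dz [ 0.0006  0.0007 -0.0018] turn 0.0031
```

View pics/w8.png

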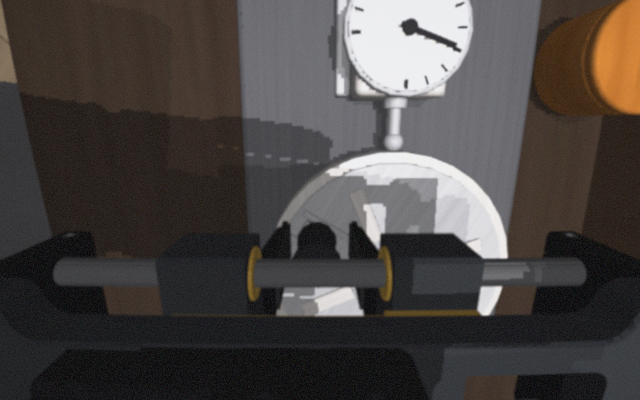

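```bash
python3 -m inch '[{"hand":-1,"dx":0,"dy":0,"dz":0,"turn":0},{"hand":-1,"dx":0,"dy":0,"dz":0,"turn":0},{"hand":-1,"dx":0,"dy":0,"dz":0,"turn":0},{"hand":-1,"dx":0,"dy":0,"dz":0,"turn":0},{"hand":-1,"dx":0,"dy":0,"dz":0,"turn":0},{"hand":-1,"dx":0,"dy":0,"dz":0,"turn":0},{"hand":-1,"dx":0,"dy":0,"dz":0,"turn":0},{"hand":-1,"dx":0,"dy":0,"dz":0,"turn":0}]' 8
python3 go.py 530.3 -18 80 -0.0245
python3 - <<'E'
from h import *
snap('wrist','w9')
E
```

```text
time: 9.95
position: [530.6, -17.7, 81.0]
eef_rot: [0.493, -0.505, 0.505, -0.497]
contact_force: [-4.5, 0.4, 6.8]
finger_gap: 24.3
t 9.95 pos [530.6 -17.7  81. ] az -0.0213 F [-4.5  0.4  6.8] gap 24.3
dx dy dz [ 0.0006  0.002  -0.0005] turn 0.0031
```

View pics/w9.png

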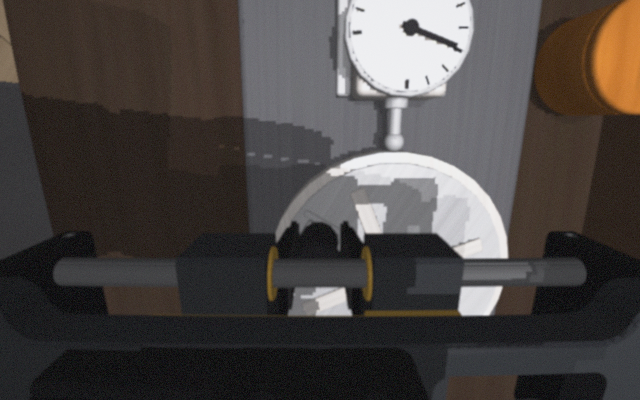

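```bash
cat > turn.py <<'E'
import sys,json,os
from h import *
cx,cy,D=map(float,sys.argv[1:4]); tag=sys.argv[4]; n=8
st=ctrl.sense();p=st['position'];Rt=R.from_quat(st['eef_rot']).as_matrix();F=st['contact_force']
v=p[:2]-[cx,cy];r=np.hypot(*v);th=np.degrees(np.arctan2(v[1],v[0]));u=v/r
print(f"t {st['time']:.2f} pos {p.round(2)} r {r:.2f} th {th:.2f} F {F.round(1)} Frad {F[:2]@u:.1f} Ftan {F[0]*-u[1]+F[1]*u[0]:.1f} gap {st['finger_gap']:.1f}")
open('log.txt','a').write(json.dumps(dict(t=st['time'],p=p.tolist(),F=F.tolist(),th=th,tag=tag))+'\n')
for i in range(1,n+1):
    a=np.radians(th+D*i/n); q=np.array([cx+55*np.cos(a),cy+55*np.sin(a),81.0])
    d=Rt.T@(q-p)/500
    print(f"dx {d[0]:.4f} dz {d[2]:.4f} dy {d[1]:.4f}")
W=snap('wrist');S=snap('scene');T=snap('top')
a=cv2.resize(W['pixels'][0:160,300:520],None,fx=2,fy=2,interpolation=cv2.INTER_CUBIC)
c=proj(S,(579,97,71)).astype(int);b=cv2.resize(S['pixels'][c[1]-16:c[1]+16,c[0]-20:c[0]+20],(400,320),interpolation=cv2.INTER_CUBIC)
c=proj(T,(579,97,71)).astype(int);e=cv2.resize(T['pixels'][c[1]-14:c[1]+14,c[0]-35:c[0]+35],(400,160),interpolation=cv2.INTER_CUBIC)
im=np.zeros((480,840,3),np.uint8);im[:320,:440]=a;im[:320,440:840]=b;im[320:,440:]=e
cv2.imwrite(f'pics/{tag}.png',im[:, :840] if 0 else cv2.resize(im,(798,456)))
cv2.imwrite(f'pics/{tag}_w.png',W['pixels']);cv2.imwrite(f'pics/{tag}_s.png',S['pixels'])
E
python3 - <<'E'
import numpy as np
a=np.radians(147.2);print(530.4-55*np.cos(a),-17.7-55*np.sin(a))
E
python3 turn.py 576.6 -47.5 -24 c0
```

```text
576.6311631922626 -47.49395156555069
t 10.00 pos [530.59 -17.72  81.01] r 54.80 th 147.09 F [-4.9  1.   7.3] Frad 4.7 Ftan 1.9 gap 24.1
dx -0.0050 dz 0.0028 dy 0.0001
dx -0.0097 dz 0.0062 dy 0.0001
dx -0.0141 dz 0.0099 dy 0.0001
dx -0.0184 dz 0.0137 dy 0.0001
dx -0.0225 dz 0.0178 dy 0.0002
dx -0.0263 dz 0.0221 dy 0.0002
dx -0.0299 dz 0.0266 dy 0.0002
dx -0.0333 dz 0.0313 dy 0.0003
```

View pics/c0.png

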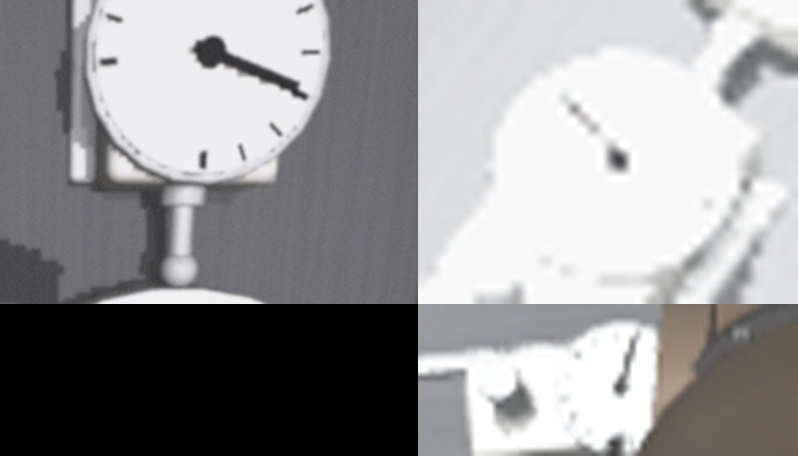

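```bash
python3 -m inch '[{"hand":-1,"dx":-0.005,"dy":0,"dz":0.003,"turn":0},{"hand":-1,"dx":-0.0095,"dy":0,"dz":0.006,"turn":0},{"hand":-1,"dx":-0.014,"dy":0,"dz":0.01,"turn":0},{"hand":-1,"dx":-0.0185,"dy":0,"dz":0.0135,"turn":0},{"hand":-1,"dx":-0.0225,"dy":0,"dz":0.018,"turn":0},{"hand":-1,"dx":-0.0265,"dy":0,"dz":0.022,"turn":0},{"hand":-1,"dx":-0.03,"dy":0,"dz":0.0265,"turn":0},{"hand":-1,"dx":-0.0335,"dy":0,"dz":0.0315,"turn":0}]' 10
python3 turn.py 576.6 -47.5 -28 c1
```

```text
time: 10.95
position: [546.6, -1.0, 81.1]
eef_rot: [-0.493, 0.505, -0.505, 0.496]
contact_force: [-5.3, 0.0, 2.8]
finger_gap: 23.9
t 10.95 pos [546.58  -1.01  81.15] r 55.34 th 122.85 F [-5.3  0.   2.8] Frad 2.9 Ftan 4.4 gap 23.9
dx -0.0030 dz 0.0061 dy 0.0003
dx -0.0063 dz 0.0119 dy 0.0004
dx -0.0091 dz 0.0180 dy 0.0004
dx -0.0116 dz 0.0243 dy 0.0004
dx -0.0137 dz 0.0306 dy 0.0005
dx -0.0155 dz 0.0371 dy 0.0005
dx -0.0168 dz 0.0437 dy 0.0005
dx -0.0177 dz 0.0504 dy 0.0005
```

View pics/c1.png

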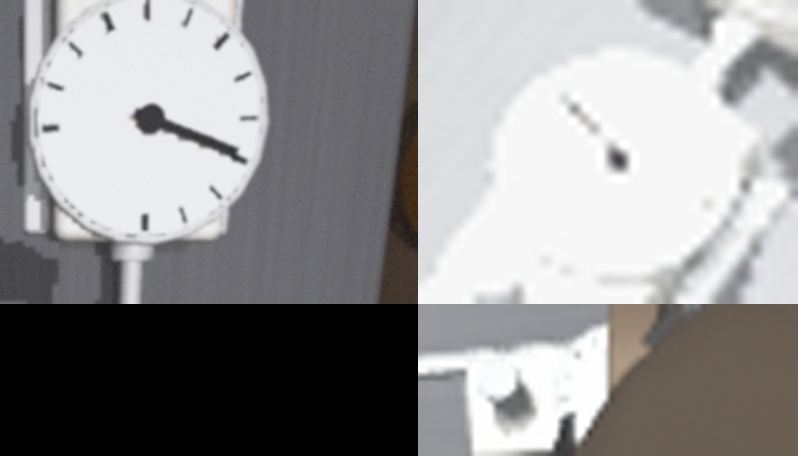

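```bash
python3 -m inch '[{"hand":-1,"dx":-0.003,"dy":0,"dz":0.006,"turn":0},{"hand":-1,"dx":-0.0065,"dy":0,"dz":0.012,"turn":0},{"hand":-1,"dx":-0.009,"dy":0,"dz":0.018,"turn":0},{"hand":-1,"dx":-0.0115,"dy":0,"dz":0.0245,"turn":0},{"hand":-1,"dx":-0.0135,"dy":0,"dz":0.0305,"turn":0},{"hand":-1,"dx":-0.0155,"dy":0,"dz":0.037,"turn":0},{"hand":-1,"dx":-0.017,"dy":0,"dz":0.0435,"turn":0},{"hand":-1,"dx":-0.0175,"dy":0,"dz":0.0505,"turn":0}]' 10
python3 turn.py 576.6 -47.5 -28 c2
```

```text
time: 11.9
position: [572.4, 7.5, 81.2]
eef_rot: [0.493, -0.505, 0.505, -0.497]
contact_force: [-4.2, 2.9, 0.9]
finger_gap: 23.6
t 11.90 pos [572.43   7.5   81.22] r 55.16 th 94.34 F [-4.2  2.9  0.9] Frad 3.2 Ftan 3.9 gap 23.6
dx -0.0001 dz 0.0067 dy 0.0005
dx -0.0002 dz 0.0135 dy 0.0005
dx 0.0002 dz 0.0202 dy 0.0005
dx 0.0010 dz 0.0268 dy 0.0006
dx 0.0022 dz 0.0334 dy 0.0006
dx 0.0038 dz 0.0400 dy 0.0006
dx 0.0058 dz 0.0464 dy 0.0006
dx 0.0081 dz 0.0527 dy 0.0006
```

View pics/c2.png

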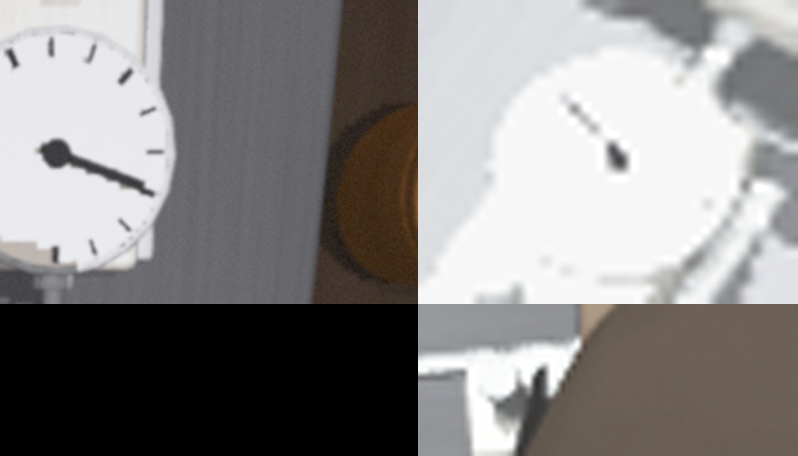

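```bash
python3 -m inch '[{"hand":-1,"dx":0,"dy":0,"dz":0.0065,"turn":0},{"hand":-1,"dx":0,"dy":0,"dz":0.0135,"turn":0},{"hand":-1,"dx":0,"dy":0,"dz":0.02,"turn":0},{"hand":-1,"dx":0.001,"dy":0,"dz":0.027,"turn":0},{"hand":-1,"dx":0.002,"dy":0,"dz":0.0335,"turn":0},{"hand":-1,"dx":0.004,"dy":0,"dz":0.04,"turn":0},{"hand":-1,"dx":0.006,"dy":0,"dz":0.0465,"turn":0},{"hand":-1,"dx":0.008,"dy":0,"dz":0.0525,"turn":0}]' 10
sed -i "s/^a=cv2.*/c=proj(W,(579,97,71)).astype(int);x0=int(np.clip(c[0]-110,0,420));y0=int(np.clip(c[1]-80,0,240));a=cv2.resize(W['pixels'][y0:y0+160,x0:x0+220],None,fx=2,fy=2,interpolation=cv2.INTER_CUBIC)/; s/,T=snap('top')//; s/;T=snap('top')//; /^c=proj(T/d; s/;im\[320:,440:\]=e//; s/np.zeros((480/np.zeros((320/; s/(798,456)/(798,304)/" turn.py
python3 turn.py 576.6 -47.5 -28 c3
```

```text
time: 12.85
position: [599.2, 2.9, 81.3]
eef_rot: [0.492, -0.505, 0.506, -0.497]
contact_force: [-4.3, 4.2, 0.1]
finger_gap: 23.9
t 12.85 pos [599.24   2.88  81.28] r 55.23 th 65.80 F [-4.3  4.2  0.1] Frad 2.1 Ftan 5.7 gap 23.9
dx 0.0032 dz 0.0059 dy 0.0006
dx 0.0064 dz 0.0118 dy 0.0006
dx 0.0099 dz 0.0176 dy 0.0006
dx 0.0138 dz 0.0230 dy 0.0006
dx 0.0180 dz 0.0283 dy 0.0006
dx 0.0225 dz 0.0333 dy 0.0006
dx 0.0274 dz 0.0379 dy 0.0007
dx 0.0324 dz 0.0423 dy 0.0007
```

View pics/c3.png

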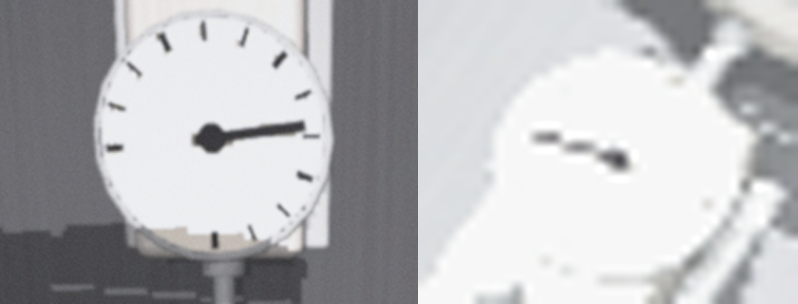

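```bash
python3 -m inch '[{"hand":-1,"dx":0.0016,"dy":0,"dz":0.003,"turn":0},{"hand":-1,"dx":0.003,"dy":0,"dz":0.006,"turn":0},{"hand":-1,"dx":0.0048,"dy":0,"dz":0.009,"turn":0},{"hand":-1,"dx":0.0064,"dy":0,"dz":0.012,"turn":0},{"hand":-1,"dx":0.008,"dy":0,"dz":0.0147,"turn":0},{"hand":-1,"dx":0.01,"dy":0,"dz":0.0176,"turn":0},{"hand":-1,"dx":0.012,"dy":0,"dz":0.0203,"turn":0},{"hand":-1,"dx":0.0138,"dy":0,"dz":0.023,"turn":0}]' 10
python3 turn.py 576.6 -47.5 -14 c4
```

```text
time: 13.75
position: [611.0, -4.4, 81.3]
eef_rot: [0.492, -0.505, 0.506, -0.497]
contact_force: [-2.2, 4.0, -0.7]
finger_gap: 24.0
t 13.75 pos [611.    -4.43  81.31] r 55.12 th 51.39 F [-2.2  4.  -0.7] Frad 1.7 Ftan 4.2 gap 24.0
dx 0.0023 dz 0.0025 dy 0.0006
dx 0.0044 dz 0.0051 dy 0.0006
dx 0.0067 dz 0.0076 dy 0.0006
dx 0.0090 dz 0.0100 dy 0.0006
dx 0.0114 dz 0.0124 dy 0.0006
dx 0.0138 dz 0.0147 dy 0.0007
dx 0.0164 dz 0.0169 dy 0.0007
dx 0.0189 dz 0.0190 dy 0.0007
```

View pics/c4.png

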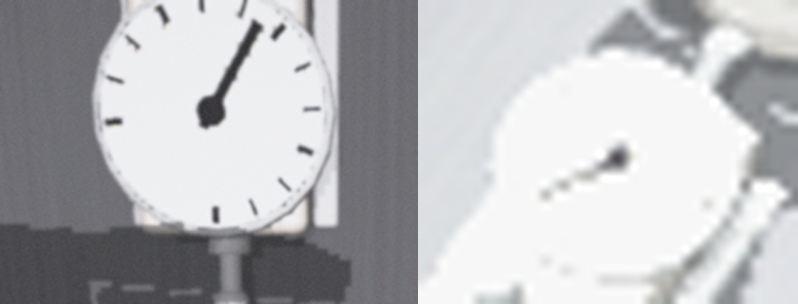

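```bash
cat > needle.py <<'E'
import sys
from h import *
def needle(tag,S):
    im=cv2.imread(f'pics/{tag}_w.png');return nd(im,S)
def nd(im,S):
    g=cv2.cvtColor(im,cv2.COLOR_BGR2GRAY)
    c=proj(S,(579,97,72)); m=np.zeros_like(g)
    cv2.circle(m,tuple(int(x) for x in c),52,255,-1)
    b=((g<100)&(m>0)).astype(np.uint8)
    n,l,st,ce=cv2.connectedComponentsWithStats(b)
    # component with largest inscribed disc near centre
    dt=cv2.distanceTransform(b,cv2.DIST_L2,5)
    yy,xx=np.mgrid[:g.shape[0],:g.shape[1]]
    dt2=np.where(np.hypot(xx-c[0],yy-c[1])<22,dt,0)
    k=np.unravel_index(dt2.argmax(),g.shape);lab=l[k]
    w=(l==lab);hub=w&(dt>=max(dt2.max()*0.6,1.5))
    pv=np.array([xx[hub].mean(),yy[hub].mean()])
    P0=onz(S,*pv,72)[:2]
    P=np.array([onz(S,x,y,72)[:2] for x,y in zip(xx[w],yy[w])])-P0
    r=np.hypot(*P.T);s=(r>9)
    d=P[s].sum(0)
    az=np.arctan2(d[1],d[0]); a=(az-(-np.pi/2-0.0245))%(2*np.pi)
    return a,a/0.4,P0,r.max(),s.sum()
E
cat >> turn.py <<'E'
from needle import nd
try: print('NEEDLE',nd(W['pixels'],W))
except Exception as e: print('needle fail',e)
E
python3 -m inch '[{"hand":-1,"dx":0.0011,"dy":0,"dz":0.0013,"turn":0},{"hand":-1,"dx":0.0022,"dy":0,"dz":0.0025,"turn":0},{"hand":-1,"dx":0.0033,"dy":0,"dz":0.0038,"turn":0},{"hand":-1,"dx":0.0044,"dy":0,"dz":0.005,"turn":0},{"hand":-1,"dx":0.0055,"dy":0,"dz":0.0063,"turn":0},{"hand":-1,"dx":0.0067,"dy":0,"dz":0.0076,"turn":0},{"hand":-1,"dx":0.0078,"dy":0,"dz":0.0088,"turn":0},{"hand":-1,"dx":0.009,"dy":0,"dz":0.01,"turn":0}]' 10
python3 turn.py 576.6 -47.5 -7 c5
```

```text
time: 14.65
position: [616.3, -9.3, 81.3]
eef_rot: [0.492, -0.504, 0.506, -0.497]
contact_force: [-2.6, 3.7, -1.7]
finger_gap: 23.8
t 14.65 pos [616.31  -9.28  81.33] r 55.11 th 43.91 F [-2.6  3.7 -1.7] Frad 0.7 Ftan 4.5 gap 23.8
dx 0.0014 dz 0.0010 dy 0.0007
dx 0.0026 dz 0.0022 dy 0.0007
dx 0.0038 dz 0.0033 dy 0.0007
dx 0.0050 dz 0.0044 dy 0.0007
dx 0.0063 dz 0.0056 dy 0.0007
dx 0.0076 dz 0.0066 dy 0.0007
dx 0.0089 dz 0.0077 dy 0.0007
dx 0.0102 dz 0.0088 dy 0.0007
NEEDLE (np.float64(2.396382705993152), np.float64(5.990956764982879), array([579.50823847,  96.66379479]), np.float64(25.45140495237802), np.int64(144))
```

View pics/c5.png

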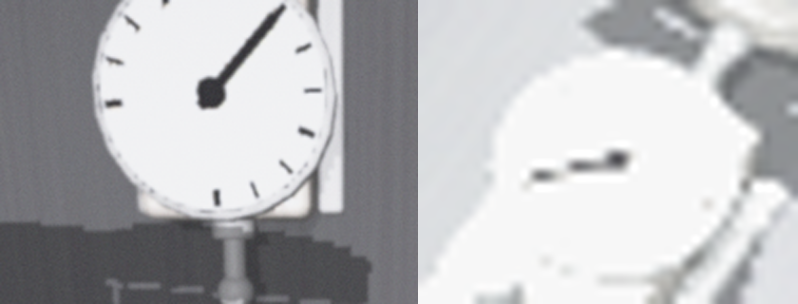

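```bash
cat > reneedle.py <<'E'
from h import *; import json,os
from needle import nd
W=snap('wrist');p0=ctrl.sense()['position'];x0=W['xyz']
for L in open('log.txt'):
    j=json.loads(L); S=dict(W);S['xyz']=x0+np.array(j['p'])-p0
    try: a=nd(cv2.imread(f"pics/{j['tag']}_w.png"),S);print(j['tag'],round(j['th'],2),round(a[0],3),round(a[1],2),a[2].round(1),round(a[3],1))
    except Exception as e: print(j['tag'],e)
E
python3 reneedle.py
```

```text
c0 147.09 1.219 3.05 [579.1  96.8] 26.6
c1 122.85 1.232 3.08 [579.1  96.7] 26.9
c2 94.34 1.223 3.06 [579.3  96.8] 26.7
c3 65.8 1.694 4.24 [579.5  96.8] 25.1
c4 51.39 2.594 6.48 [579.5  96.9] 25.1
c5 43.91 2.396 5.99 [579.5  96.6] 25.5
```

```bash
python3 -m inch '[{"hand":-1,"dx":0.0026,"dy":0,"dz":0.0022,"turn":0},{"hand":-1,"dx":0.005,"dy":0,"dz":0.0044,"turn":0},{"hand":-1,"dx":0.0076,"dy":0,"dz":0.0066,"turn":0},{"hand":-1,"dx":0.0102,"dy":0,"dz":0.0088,"turn":0},{"hand":-1,"dx":0.0129,"dy":0,"dz":0.0108,"turn":0},{"hand":-1,"dx":0.0156,"dy":0,"dz":0.0127,"turn":0},{"hand":-1,"dx":0.0184,"dy":0,"dz":0.0145,"turn":0},{"hand":-1,"dx":0.021,"dy":0,"dz":0.0162,"turn":0}]' 10
python3 turn.py 576.6 -47.5 -30 c6
```

```text
time: 15.6
position: [624.4, -20.1, 81.4]
eef_rot: [0.492, -0.504, 0.506, -0.497]
contact_force: [-2.8, 2.6, -2.0]
finger_gap: 24.0
t 15.60 pos [624.39 -20.14  81.38] r 55.07 th 29.80 F [-2.8  2.6 -2. ] Frad -1.1 Ftan 3.6 gap 24.0
dx 0.0064 dz 0.0034 dy 0.0008
dx 0.0129 dz 0.0065 dy 0.0008
dx 0.0196 dz 0.0091 dy 0.0008
dx 0.0264 dz 0.0113 dy 0.0008
dx 0.0334 dz 0.0131 dy 0.0007
dx 0.0405 dz 0.0144 dy 0.0007
dx 0.0476 dz 0.0152 dy 0.0007
dx 0.0548 dz 0.0156 dy 0.0007
NEEDLE (np.float64(1.2275831458236925), np.float64(3.068957864559231), array([579.50667439,  96.68622227]), np.float64(25.03308512373947), np.int64(127))
```

View pics/c6.png

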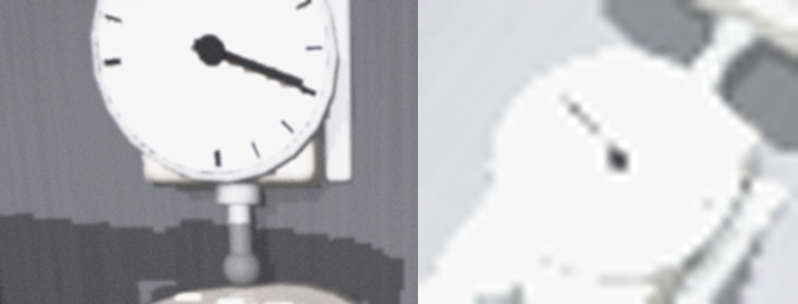

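```bash
python3 -m inch '[{"hand":-1,"dx":0.0064,"dy":0,"dz":0.0034,"turn":0},{"hand":-1,"dx":0.013,"dy":0,"dz":0.0065,"turn":0},{"hand":-1,"dx":0.0195,"dy":0,"dz":0.009,"turn":0},{"hand":-1,"dx":0.0265,"dy":0,"dz":0.0113,"turn":0},{"hand":-1,"dx":0.0334,"dy":0,"dz":0.013,"turn":0},{"hand":-1,"dx":0.0405,"dy":0,"dz":0.0144,"turn":0},{"hand":-1,"dx":0.0476,"dy":0,"dz":0.0152,"turn":0},{"hand":-1,"dx":0.0548,"dy":0,"dz":0.0156,"turn":0}]' 10
python3 turn.py 576.6 -47.5 -30 c7
```

```text
time: 16.5
position: [631.7, -48.2, 81.3]
eef_rot: [0.492, -0.504, 0.506, -0.497]
contact_force: [-2.0, 4.2, -3.0]
finger_gap: 24.0
t 16.50 pos [631.69 -48.15  81.32] r 55.09 th -0.68 F [-2.   4.2 -3. ] Frad -2.1 Ftan 4.2 gap 24.0
dx 0.0072 dz -0.0004 dy 0.0006
dx 0.0144 dz -0.0010 dy 0.0006
dx 0.0215 dz -0.0021 dy 0.0005
dx 0.0285 dz -0.0037 dy 0.0005
dx 0.0354 dz -0.0057 dy 0.0005
dx 0.0422 dz -0.0082 dy 0.0004
dx 0.0488 dz -0.0111 dy 0.0004
dx 0.0551 dz -0.0144 dy 0.0003
NEEDLE (np.float64(1.5952963267948965), np.float64(3.988240816987241), array([nan, nan]), np.float64(nan), np.int64(0))needle.py:17: RuntimeWarning: Mean of empty slice.
  pv=np.array([xx[hub].mean(),yy[hub].mean()])
  ret = ret.dtype.type(ret / rcount)
```

View pics/c7.png

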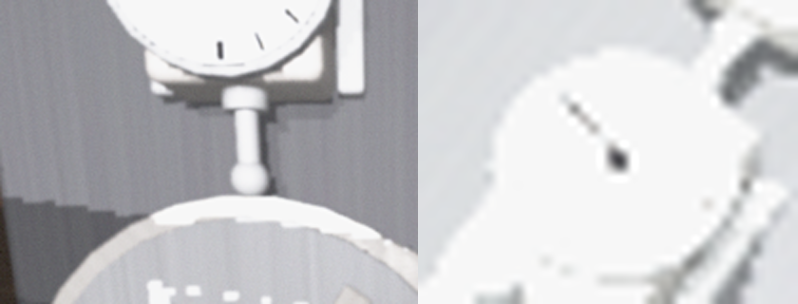

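```bash
python3 -m inch '[{"hand":-1,"dx":0.0072,"dy":0,"dz":-0.0004,"turn":0},{"hand":-1,"dx":0.0144,"dy":0,"dz":-0.001,"turn":0},{"hand":-1,"dx":0.0215,"dy":0,"dz":-0.002,"turn":0},{"hand":-1,"dx":0.0285,"dy":0,"dz":-0.0037,"turn":0},{"hand":-1,"dx":0.0354,"dy":0,"dz":-0.0057,"turn":0},{"hand":-1,"dx":0.0422,"dy":0,"dz":-0.0082,"turn":0},{"hand":-1,"dx":0.0488,"dy":0,"dz":-0.011,"turn":0},{"hand":-1,"dx":0.055,"dy":0,"dz":-0.0144,"turn":0}]' 10
python3 turn.py 576.6 -47.5 -32 c8 2>/dev/null
```

```text
time: 17.4
position: [623.9, -76.0, 81.3]
eef_rot: [0.492, -0.504, 0.507, -0.497]
contact_force: [-1.4, 6.9, -1.0]
finger_gap: 23.8
t 17.40 pos [623.87 -76.04  81.3 ] r 55.22 th -31.12 F [-1.4  6.9 -1. ] Frad -4.7 Ftan 5.2 gap 23.8
dx 0.0063 dz -0.0044 dy 0.0005
dx 0.0125 dz -0.0089 dy 0.0005
dx 0.0184 dz -0.0139 dy 0.0004
dx 0.0239 dz -0.0192 dy 0.0004
dx 0.0291 dz -0.0249 dy 0.0003
dx 0.0338 dz -0.0309 dy 0.0002
dx 0.0381 dz -0.0373 dy 0.0002
dx 0.0420 dz -0.0439 dy 0.0001
NEEDLE (np.float64(1.5952963267948965), np.float64(3.988240816987241), array([nan, nan]), np.float64(nan), np.int64(0))
```

View pics/c8.png

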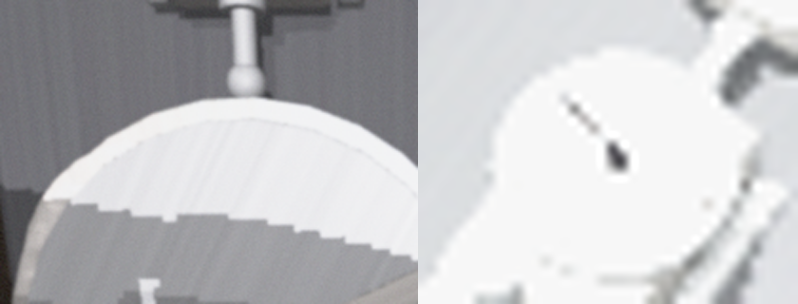

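```bash
python3 turn.py 576.4 -46.8 -32 c8b 2>/dev/null
```

```text
t 17.50 pos [623.64 -76.42  81.31] r 55.75 th -32.09 F [-3.2  3.3 -0.7] Frad -4.5 Ftan 1.1 gap 24.0
dx 0.0057 dz -0.0055 dy 0.0006
dx 0.0118 dz -0.0101 dy 0.0005
dx 0.0176 dz -0.0151 dy 0.0005
dx 0.0231 dz -0.0205 dy 0.0004
dx 0.0281 dz -0.0263 dy 0.0003
dx 0.0328 dz -0.0324 dy 0.0003
dx 0.0370 dz -0.0388 dy 0.0002
dx 0.0407 dz -0.0455 dy 0.0002
NEEDLE (np.float64(1.5952963267948965), np.float64(3.988240816987241), array([nan, nan]), np.float64(nan), np.int64(0))
```

```bash
python3 -m inch '[{"hand":-1,"dx":0.006,"dy":0,"dz":-0.0053,"turn":0},{"hand":-1,"dx":0.012,"dy":0,"dz":-0.01,"turn":0},{"hand":-1,"dx":0.0176,"dy":0,"dz":-0.015,"turn":0},{"hand":-1,"dx":0.023,"dy":0,"dz":-0.0205,"turn":0},{"hand":-1,"dx":0.028,"dy":0,"dz":-0.0263,"turn":0},{"hand":-1,"dx":0.0328,"dy":0,"dz":-0.0324,"turn":0},{"hand":-1,"dx":0.037,"dy":0,"dz":-0.0388,"turn":0},{"hand":-1,"dx":0.0407,"dy":0,"dz":-0.0455,"turn":0}]' 10
python3 turn.py 576.4 -46.8 -32 c9 2>/dev/null
```

```text
time: 18.4
position: [600.5, -96.5, 81.3]
eef_rot: [0.492, -0.504, 0.507, -0.497]
contact_force: [3.6, 2.6, -0.1]
finger_gap: 24.2
t 18.40 pos [600.54 -96.51  81.26] r 55.26 th -64.10 F [ 3.6  2.6 -0.1] Frad -0.8 Ftan 4.4 gap 24.2
dx 0.0028 dz -0.0072 dy 0.0005
dx 0.0056 dz -0.0144 dy 0.0004
dx 0.0078 dz -0.0217 dy 0.0003
dx 0.0096 dz -0.0292 dy 0.0003
dx 0.0108 dz -0.0367 dy 0.0002
dx 0.0115 dz -0.0444 dy 0.0001
dx 0.0117 dz -0.0521 dy 0.0001
dx 0.0113 dz -0.0597 dy 0.0000
NEEDLE (np.float64(1.5952963267948965), np.float64(3.988240816987241), array([nan, nan]), np.float64(nan), np.int64(0))
```

View pics/c9.png

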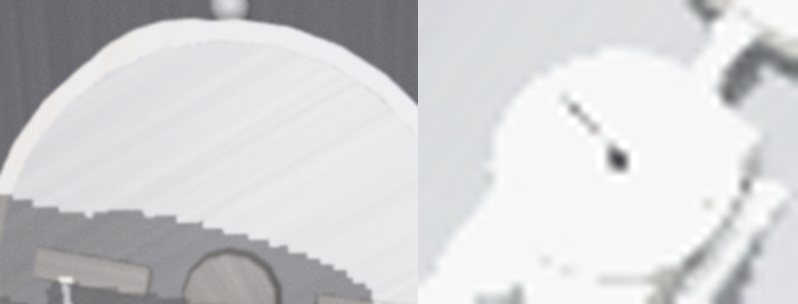

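```bash
python3 -m inch '[{"hand":-1,"dx":0.0015,"dy":0,"dz":-0.0036,"turn":0},{"hand":-1,"dx":0.0028,"dy":0,"dz":-0.0072,"turn":0},{"hand":-1,"dx":0.0042,"dy":0,"dz":-0.0108,"turn":0},{"hand":-1,"dx":0.0056,"dy":0,"dz":-0.0144,"turn":0},{"hand":-1,"dx":0.0067,"dy":0,"dz":-0.018,"turn":0},{"hand":-1,"dx":0.0078,"dy":0,"dz":-0.0217,"turn":0},{"hand":-1,"dx":0.0087,"dy":0,"dz":-0.0255,"turn":0},{"hand":-1,"dx":0.0096,"dy":0,"dz":-0.0292,"turn":0}]' 10
python3 turn.py 576.4 -46.8 -32 c10 2>/dev/null
```

```text
time: 19.3
position: [585.4, -101.2, 81.3]
eef_rot: [0.492, -0.504, 0.507, -0.497]
contact_force: [4.9, 1.9, 0.2]
finger_gap: 23.8
t 19.30 pos [ 585.4  -101.2    81.25] r 55.14 th -80.61 F [4.9 1.9 0.2] Frad -1.1 Ftan 5.2 gap 23.8
dx 0.0009 dz -0.0076 dy 0.0004
dx 0.0015 dz -0.0153 dy 0.0004
dx 0.0016 dz -0.0230 dy 0.0003
dx 0.0011 dz -0.0306 dy 0.0003
dx 0.0002 dz -0.0383 dy 0.0002
dx -0.0014 dz -0.0458 dy 0.0002
dx -0.0034 dz -0.0532 dy 0.0001
dx -0.0059 dz -0.0604 dy 0.0001
NEEDLE (np.float64(1.5952963267948965), np.float64(3.988240816987241), array([nan, nan]), np.float64(nan), np.int64(0))
```

View pics/c10.png

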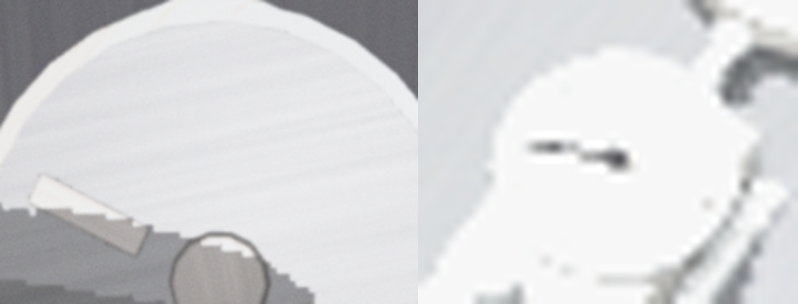

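```bash
python3 -m inch '[{"hand":-1,"dx":0.0009,"dy":0,"dz":-0.0076,"turn":0},{"hand":-1,"dx":0.0015,"dy":0,"dz":-0.0153,"turn":0},{"hand":-1,"dx":0.0016,"dy":0,"dz":-0.023,"turn":0},{"hand":-1,"dx":0.0011,"dy":0,"dz":-0.0306,"turn":0},{"hand":-1,"dx":0.0002,"dy":0,"dz":-0.0383,"turn":0},{"hand":-1,"dx":-0.0014,"dy":0,"dz":-0.0458,"turn":0},{"hand":-1,"dx":-0.0034,"dy":0,"dz":-0.0532,"turn":0},{"hand":-1,"dx":-0.006,"dy":0,"dz":-0.0604,"turn":0}]' 10
python3 turn.py 576.4 -46.8 -32 c11 2>/dev/null
```

```text
time: 20.2
position: [554.7, -97.5, 81.1]
eef_rot: [0.492, -0.504, 0.507, -0.497]
contact_force: [4.4, -0.3, 2.4]
finger_gap: 23.8
t 20.20 pos [554.68 -97.52  81.15] r 55.18 th -113.18 F [ 4.4 -0.3  2.4] Frad -1.5 Ftan 4.2 gap 23.8
dx -0.0034 dz -0.0069 dy 0.0003
dx -0.0070 dz -0.0137 dy 0.0002
dx -0.0111 dz -0.0202 dy 0.0002
dx -0.0156 dz -0.0264 dy 0.0001
dx -0.0205 dz -0.0323 dy 0.0001
dx -0.0258 dz -0.0378 dy 0.0001
dx -0.0315 dz -0.0430 dy 0.0001
dx -0.0376 dz -0.0477 dy 0.0000
NEEDLE (np.float64(1.5952963267948965), np.float64(3.988240816987241), array([nan, nan]), np.float64(nan), np.int64(0))
```

View pics/c11.png

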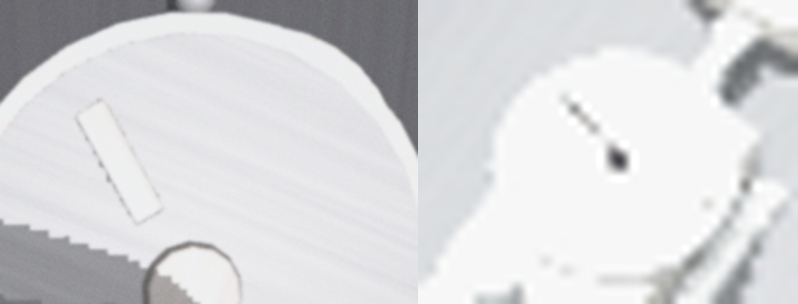

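Needle back at the plain-rim reading; continuing round.

```bash
python3 -m inch '[{"hand":-1,"dx":-0.0034,"dy":0,"dz":-0.007,"turn":0},{"hand":-1,"dx":-0.007,"dy":0,"dz":-0.0137,"turn":0},{"hand":-1,"dx":-0.011,"dy":0,"dz":-0.0202,"turn":0},{"hand":-1,"dx":-0.0156,"dy":0,"dz":-0.0264,"turn":0},{"hand":-1,"dx":-0.0205,"dy":0,"dz":-0.0323,"turn":0},{"hand":-1,"dx":-0.0258,"dy":0,"dz":-0.0378,"turn":0},{"hand":-1,"dx":-0.0315,"dy":0,"dz":-0.043,"turn":0},{"hand":-1,"dx":-0.0376,"dy":0,"dz":-0.0477,"turn":0}]' 10
python3 turn.py 576.4 -46.8 -32 c12 2>/dev/null
```

```text
time: 21.1
position: [530.5, -77.7, 81.1]
eef_rot: [0.492, -0.505, 0.506, -0.497]
contact_force: [3.9, -3.2, 5.6]
finger_gap: 23.8
t 21.10 pos [530.51 -77.74  81.09] r 55.35 th -146.01 F [ 3.9 -3.2  5.6] Frad -1.4 Ftan 4.8 gap 23.8
dx -0.0068 dz -0.0036 dy 0.0002
dx -0.0135 dz -0.0074 dy 0.0002
dx -0.0205 dz -0.0107 dy 0.0002
dx -0.0276 dz -0.0135 dy 0.0002
dx -0.0350 dz -0.0157 dy 0.0002
dx -0.0424 dz -0.0175 dy 0.0002
dx -0.0500 dz -0.0187 dy 0.0002
dx -0.0577 dz -0.0194 dy 0.0002
NEEDLE (np.float64(1.5952963267948965), np.float64(3.988240816987241), array([nan, nan]), np.float64(nan), np.int64(0))
```

View pics/c12.png

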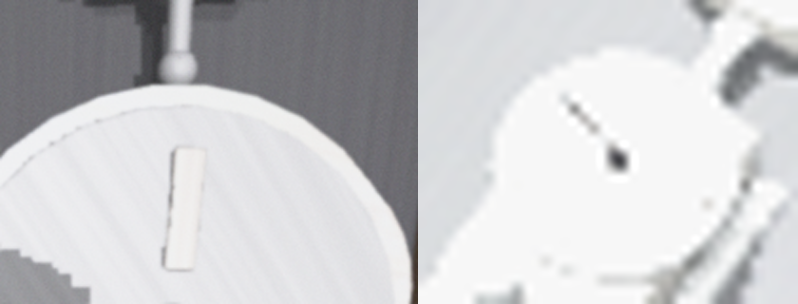

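```bash
python3 -m inch '[{"hand":-1,"dx":-0.0068,"dy":0,"dz":-0.0036,"turn":0},{"hand":-1,"dx":-0.0135,"dy":0,"dz":-0.0074,"turn":0},{"hand":-1,"dx":-0.0205,"dy":0,"dz":-0.0107,"turn":0},{"hand":-1,"dx":-0.0276,"dy":0,"dz":-0.0135,"turn":0},{"hand":-1,"dx":-0.035,"dy":0,"dz":-0.0157,"turn":0},{"hand":-1,"dx":-0.0424,"dy":0,"dz":-0.0175,"turn":0},{"hand":-1,"dx":-0.05,"dy":0,"dz":-0.0187,"turn":0},{"hand":-1,"dx":-0.0577,"dy":0,"dz":-0.0194,"turn":0}]' 10
python3 turn.py 576.4 -46.8 -32 c13 2>/dev/null
```

```text
time: 22.0
position: [520.8, -48.1, 81.1]
eef_rot: [0.493, -0.505, 0.506, -0.496]
contact_force: [2.4, -3.4, 4.9]
finger_gap: 24.0
t 22.00 pos [520.76 -48.06  81.07] r 55.65 th -178.70 F [ 2.4 -3.4  4.9] Frad -2.3 Ftan 3.4 gap 24.0
dx -0.0077 dz 0.0012 dy 0.0002
dx -0.0154 dz 0.0017 dy 0.0002
dx -0.0230 dz 0.0027 dy 0.0002
dx -0.0305 dz 0.0042 dy 0.0003
dx -0.0379 dz 0.0063 dy 0.0003
dx -0.0452 dz 0.0088 dy 0.0003
dx -0.0522 dz 0.0119 dy 0.0003
dx -0.0590 dz 0.0154 dy 0.0004
NEEDLE (np.float64(1.5952963267948965), np.float64(3.988240816987241), array([nan, nan]), np.float64(nan), np.int64(0))
```

View pics/c13.png

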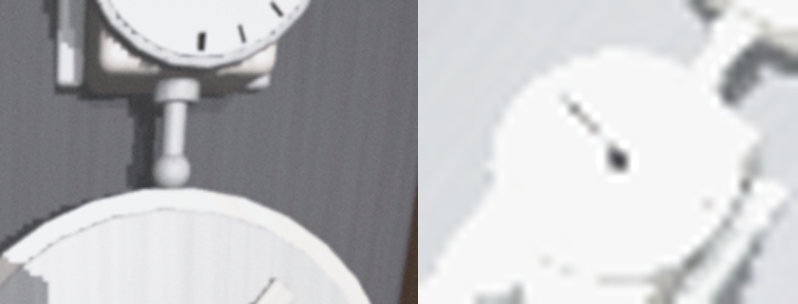

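```bash
python3 -m inch '[{"hand":-1,"dx":-0.0077,"dy":0,"dz":0.001,"turn":0},{"hand":-1,"dx":-0.0154,"dy":0,"dz":0.0017,"turn":0},{"hand":-1,"dx":-0.023,"dy":0,"dz":0.0027,"turn":0},{"hand":-1,"dx":-0.0305,"dy":0,"dz":0.0042,"turn":0},{"hand":-1,"dx":-0.038,"dy":0,"dz":0.0063,"turn":0},{"hand":-1,"dx":-0.0452,"dy":0,"dz":0.0088,"turn":0},{"hand":-1,"dx":-0.0522,"dy":0,"dz":0.012,"turn":0},{"hand":-1,"dx":-0.059,"dy":0,"dz":0.0154,"turn":0}]' 10
python3 turn.py 576.4 -46.8 -32 c14 2>/dev/null
```

```text
time: 22.9
position: [528.4, -18.1, 81.0]
eef_rot: [-0.493, 0.505, -0.505, 0.496]
contact_force: [0.4, -5.4, 5.2]
finger_gap: 23.9
t 22.90 pos [528.38 -18.09  81.03] r 55.95 th 149.13 F [ 0.4 -5.4  5.2] Frad -3.2 Ftan 4.4 gap 23.9
dx -0.0056 dz 0.0057 dy 0.0001
dx -0.0118 dz 0.0102 dy 0.0001
dx -0.0177 dz 0.0151 dy 0.0002
dx -0.0233 dz 0.0204 dy 0.0002
dx -0.0285 dz 0.0260 dy 0.0002
dx -0.0332 dz 0.0321 dy 0.0002
dx -0.0376 dz 0.0384 dy 0.0003
dx -0.0414 dz 0.0450 dy 0.0003
NEEDLE (np.float64(1.2232851535657507), np.float64(3.0582128839143765), array([578.95970943,  96.76999656]), np.float64(26.813528336821385), np.int64(169))
```

View pics/c14.png

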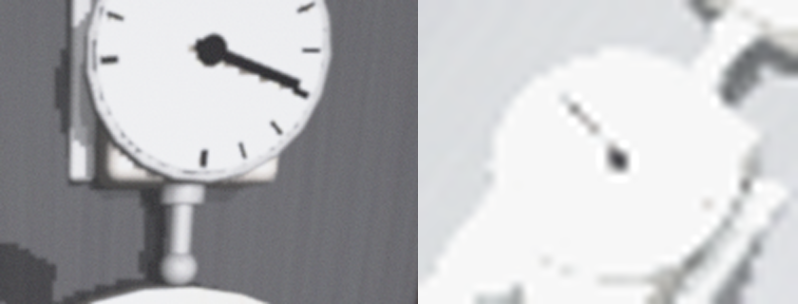

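```bash
python3 -m inch '[{"hand":-1,"dx":-0.006,"dy":0,"dz":0.0053,"turn":0},{"hand":-1,"dx":-0.012,"dy":0,"dz":0.01,"turn":0},{"hand":-1,"dx":-0.0177,"dy":0,"dz":0.015,"turn":0},{"hand":-1,"dx":-0.0233,"dy":0,"dz":0.0204,"turn":0},{"hand":-1,"dx":-0.0285,"dy":0,"dz":0.026,"turn":0},{"hand":-1,"dx":-0.0332,"dy":0,"dz":0.032,"turn":0},{"hand":-1,"dx":-0.0376,"dy":0,"dz":0.0384,"turn":0},{"hand":-1,"dx":-0.0414,"dy":0,"dz":0.045,"turn":0}]' 10
python3 turn.py 576.4 -46.8 -40 c15 2>/dev/null
```

```text
time: 23.8
position: [550.3, 2.6, 81.0]
eef_rot: [-0.494, 0.506, -0.504, 0.496]
contact_force: [-2.1, -4.6, 8.1]
finger_gap: 23.8
t 23.80 pos [550.29   2.63  80.96] r 55.90 th 117.84 F [-2.1 -4.6  8.1] Frad -3.0 Ftan 4.0 gap 23.8
dx -0.0027 dz 0.0095 dy -0.0001
dx -0.0062 dz 0.0184 dy -0.0001
dx -0.0090 dz 0.0276 dy -0.0001
dx -0.0109 dz 0.0370 dy -0.0001
dx -0.0120 dz 0.0465 dy -0.0001
dx -0.0122 dz 0.0561 dy -0.0001
dx -0.0117 dz 0.0657 dy -0.0001
dx -0.0102 dz 0.0752 dy -0.0001
NEEDLE (np.float64(1.2261916627175709), np.float64(3.065479156793927), array([579.1633138 ,  96.84082916]), np.float64(26.952104057580687), np.int64(139))
```

```bash
python3 -m inch '[{"hand":-1,"dx":-0.003,"dy":0,"dz":0.0093,"turn":0},{"hand":-1,"dx":-0.0062,"dy":0,"dz":0.0184,"turn":0},{"hand":-1,"dx":-0.009,"dy":0,"dz":0.0276,"turn":0},{"hand":-1,"dx":-0.011,"dy":0,"dz":0.037,"turn":0},{"hand":-1,"dx":-0.012,"dy":0,"dz":0.0465,"turn":0},{"hand":-1,"dx":-0.0122,"dy":0,"dz":0.056,"turn":0},{"hand":-1,"dx":-0.0117,"dy":0,"dz":0.0657,"turn":0},{"hand":-1,"dx":-0.0102,"dy":0,"dz":0.0752,"turn":0}]' 10
python3 turn.py 576.4 -46.8 -16 c16 2>/dev/null
```

```text
time: 24.7
position: [587.0, 7.7, 80.9]
eef_rot: [-0.495, 0.507, -0.503, 0.495]
contact_force: [-4.5, 0.1, 9.8]
finger_gap: 23.7
t 24.70 pos [587.01   7.67  80.91] r 55.49 th 78.98 F [-4.5  0.1  9.8] Frad -0.8 Ftan 4.4 gap 23.7
dx 0.0017 dz 0.0036 dy -0.0002
dx 0.0025 dz 0.0073 dy -0.0002
dx 0.0035 dz 0.0111 dy -0.0002
dx 0.0046 dz 0.0147 dy -0.0002
dx 0.0059 dz 0.0184 dy -0.0003
dx 0.0072 dz 0.0220 dy -0.0003
dx 0.0087 dz 0.0255 dy -0.0003
dx 0.0103 dz 0.0290 dy -0.0003
NEEDLE (np.float64(1.22852620308919), np.float64(3.0713155077229746), array([579.28398866,  96.8631494 ]), np.float64(26.601098768982215), np.int64(129))
```

```bash
python3 -m inch '[{"hand":-1,"dx":0.0012,"dy":0,"dz":0.0036,"turn":0},{"hand":-1,"dx":0.0025,"dy":0,"dz":0.0073,"turn":0},{"hand":-1,"dx":0.0035,"dy":0,"dz":0.011,"turn":0},{"hand":-1,"dx":0.0046,"dy":0,"dz":0.0147,"turn":0},{"hand":-1,"dx":0.0059,"dy":0,"dz":0.0184,"turn":0},{"hand":-1,"dx":0.0072,"dy":0,"dz":0.022,"turn":0},{"hand":-1,"dx":0.0087,"dy":0,"dz":0.0255,"turn":0},{"hand":-1,"dx":0.0103,"dy":0,"dz":0.029,"turn":0}]' 10
python3 turn.py 576.4 -46.8 -8 c17 2>/dev/null
```

```text
time: 25.6
position: [600.4, 2.9, 80.9]
eef_rot: [-0.495, 0.508, -0.503, 0.495]
contact_force: [-5.9, 1.4, 11.3]
finger_gap: 23.7
t 25.60 pos [600.37   2.86  80.85] r 55.14 th 64.23 F [-5.9  1.4 11.3] Frad -1.2 Ftan 5.9 gap 23.7
dx 0.0011 dz 0.0016 dy -0.0003
dx 0.0019 dz 0.0033 dy -0.0003
dx 0.0028 dz 0.0051 dy -0.0003
dx 0.0037 dz 0.0067 dy -0.0004
dx 0.0046 dz 0.0084 dy -0.0004
dx 0.0056 dz 0.0101 dy -0.0004
dx 0.0066 dz 0.0117 dy -0.0004
dx 0.0076 dz 0.0134 dy -0.0004
NEEDLE (np.float64(1.8293299850783884), np.float64(4.57332496269597), array([579.38108865,  96.85921132]), np.float64(25.205148697977638), np.int64(129))
```

```bash
python3 -m inch '[{"hand":-1,"dx":0.001,"dy":-0.001,"dz":0.0016,"turn":0},{"hand":-1,"dx":0.0019,"dy":-0.001,"dz":0.0033,"turn":0},{"hand":-1,"dx":0.0028,"dy":-0.001,"dz":0.005,"turn":0},{"hand":-1,"dx":0.0037,"dy":-0.001,"dz":0.0067,"turn":0},{"hand":-1,"dx":0.0046,"dy":-0.001,"dz":0.0084,"turn":0},{"hand":-1,"dx":0.0056,"dy":-0.001,"dz":0.01,"turn":0},{"hand":-1,"dx":0.0066,"dy":-0.001,"dz":0.0117,"turn":0},{"hand":-1,"dx":0.0076,"dy":-0.001,"dz":0.0134,"turn":0}]' 10
python3 turn.py 576.4 -46.8 -4 c18 2>/dev/null
```

```text
time: 26.5
position: [605.8, -0.4, 80.9]
eef_rot: [-0.496, 0.509, -0.502, 0.494]
contact_force: [-4.5, 3.4, 7.4]
finger_gap: 24.1
t 26.50 pos [ 6.0581e+02 -3.9000e-01  8.0940e+01] r 54.94 th 57.64 F [-4.5  3.4  7.4] Frad 0.5 Ftan 5.7 gap 24.1
dx 0.0004 dz 0.0009 dy -0.0001
dx 0.0009 dz 0.0017 dy -0.0001
dx 0.0014 dz 0.0025 dy -0.0002
dx 0.0019 dz 0.0033 dy -0.0002
dx 0.0025 dz 0.0041 dy -0.0002
dx 0.0030 dz 0.0049 dy -0.0002
dx 0.0036 dz 0.0057 dy -0.0002
dx 0.0041 dz 0.0065 dy -0.0002
NEEDLE (np.float64(2.384022577648066), np.float64(5.960056444120165), array([579.40374498,  96.85327531]), np.float64(25.580106021191675), np.int64(140))
```

```bash
python3 -m inch '[{"hand":-1,"dx":0.0008,"dy":-0.001,"dz":0.0015,"turn":0},{"hand":-1,"dx":0.0016,"dy":-0.001,"dz":0.003,"turn":0},{"hand":-1,"dx":0.0025,"dy":-0.001,"dz":0.0045,"turn":0},{"hand":-1,"dx":0.0036,"dy":-0.001,"dz":0.006,"turn":0},{"hand":-1,"dx":0.0046,"dy":-0.001,"dz":0.0073,"turn":0},{"hand":-1,"dx":0.0056,"dy":-0.001,"dz":0.0086,"turn":0},{"hand":-1,"dx":0.006,"dy":-0.001,"dz":0.0092,"turn":0},{"hand":-1,"dx":0.006,"dy":-0.001,"dz":0.0092,"turn":0}]' 10
python3 turn.py 576.4 -46.8 -10 c19 2>/dev/null
```

```text
time: 27.4
position: [609.5, -3.1, 81.0]
eef_rot: [-0.496, 0.509, -0.501, 0.494]
contact_force: [-3.0, 3.2, 5.5]
finger_gap: 23.9
t 27.40 pos [609.54  -3.06  81.02] r 54.88 th 52.85 F [-3.   3.2  5.5] Frad 0.7 Ftan 4.3 gap 23.9
dx 0.0012 dz 0.0021 dy 0.0000
dx 0.0027 dz 0.0040 dy -0.0000
dx 0.0042 dz 0.0058 dy -0.0001
dx 0.0058 dz 0.0077 dy -0.0001
dx 0.0074 dz 0.0095 dy -0.0001
dx 0.0090 dz 0.0112 dy -0.0001
dx 0.0107 dz 0.0129 dy -0.0002
dx 0.0124 dz 0.0146 dy -0.0002
NEEDLE (np.float64(2.570733412497183), np.float64(6.4268335312429565), array([579.54906922,  96.98143564]), np.float64(25.13275246944552), np.int64(146))
```

```bash
python3 -m inch '[{"hand":-1,"dx":0.0013,"dy":0,"dz":0.002,"turn":0},{"hand":-1,"dx":0.0027,"dy":0,"dz":0.004,"turn":0},{"hand":-1,"dx":0.0042,"dy":0,"dz":0.0058,"turn":0},{"hand":-1,"dx":0.0058,"dy":0,"dz":0.0077,"turn":0},{"hand":-1,"dx":0.0074,"dy":0,"dz":0.0095,"turn":0},{"hand":-1,"dx":0.009,"dy":0,"dz":0.0112,"turn":0},{"hand":-1,"dx":0.0107,"dy":0,"dz":0.013,"turn":0},{"hand":-1,"dx":0.0124,"dy":0,"dz":0.0146,"turn":0}]' 10
python3 turn.py 576.4 -46.8 -8 c20 2>/dev/null
```

```text
time: 28.3
position: [616.1, -8.9, 80.9]
eef_rot: [-0.496, 0.51, -0.5, 0.493]
contact_force: [-3.0, 3.4, 7.1]
finger_gap: 24.0
t 28.30 pos [616.09  -8.88  80.88] r 54.89 th 43.69 F [-3.   3.4  7.1] Frad 0.2 Ftan 4.5 gap 24.0
dx 0.0012 dz 0.0015 dy -0.0003
dx 0.0026 dz 0.0028 dy -0.0003
dx 0.0040 dz 0.0041 dy -0.0003
dx 0.0055 dz 0.0054 dy -0.0003
dx 0.0069 dz 0.0066 dy -0.0004
dx 0.0084 dz 0.0078 dy -0.0004
dx 0.0099 dz 0.0090 dy -0.0004
dx 0.0115 dz 0.0102 dy -0.0004
NEEDLE (np.float64(2.4102045721092216), np.float64(6.0255114302730535), array([579.55268535,  96.75709303]), np.float64(25.65954119908234), np.int64(150))
```

```bash
python3 -m inch '[{"hand":-1,"dx":0.0013,"dy":-0.001,"dz":0.0015,"turn":0},{"hand":-1,"dx":0.0026,"dy":-0.001,"dz":0.0028,"turn":0},{"hand":-1,"dx":0.004,"dy":-0.001,"dz":0.004,"turn":0},{"hand":-1,"dx":0.0055,"dy":-0.001,"dz":0.0054,"turn":0},{"hand":-1,"dx":0.007,"dy":-0.001,"dz":0.0066,"turn":0},{"hand":-1,"dx":0.0084,"dy":-0.001,"dz":0.0078,"turn":0},{"hand":-1,"dx":0.0092,"dy":-0.001,"dz":0.0084,"turn":0},{"hand":-1,"dx":0.0092,"dy":-0.001,"dz":0.0084,"turn":0}]' 10
python3 turn.py 576.4 -46.8 24 c21 2>/dev/null
```

```text
time: 29.2
position: [620.4, -13.9, 81.1]
eef_rot: [-0.496, 0.51, -0.5, 0.493]
contact_force: [-1.9, 1.9, 0.1]
finger_gap: 23.9
t 29.20 pos [620.35 -13.87  81.12] r 54.92 th 36.84 F [-1.9  1.9  0.1] Frad -0.4 Ftan 2.6 gap 23.9
dx -0.0045 dz -0.0035 dy 0.0003
dx -0.0088 dz -0.0074 dy 0.0004
dx -0.0128 dz -0.0115 dy 0.0005
dx -0.0166 dz -0.0159 dy 0.0005
dx -0.0202 dz -0.0204 dy 0.0006
dx -0.0235 dz -0.0251 dy 0.0007
dx -0.0266 dz -0.0299 dy 0.0008
dx -0.0295 dz -0.0349 dy 0.0009
NEEDLE (np.float64(1.81681355692013), np.float64(4.542033892300325), array([579.50185024,  96.84892493]), np.float64(25.210138413577035), np.int64(141))
```

```bash
python3 -m inch '[{"hand":-1,"dx":-0.0045,"dy":0,"dz":-0.0035,"turn":0},{"hand":-1,"dx":-0.0088,"dy":0,"dz":-0.0074,"turn":0},{"hand":-1,"dx":-0.0128,"dy":0,"dz":-0.0115,"turn":0},{"hand":-1,"dx":-0.0166,"dy":0,"dz":-0.016,"turn":0},{"hand":-1,"dx":-0.0202,"dy":0,"dz":-0.0204,"turn":0},{"hand":-1,"dx":-0.0235,"dy":0,"dz":-0.025,"turn":0},{"hand":-1,"dx":-0.0266,"dy":0,"dz":-0.03,"turn":0},{"hand":-1,"dx":-0.0295,"dy":0,"dz":-0.035,"turn":0}]' 10
python3 turn.py 576.4 -46.8 -10.4 c22 2>/dev/null
```

```text
time: 30.1
position: [603.7, 1.0, 81.4]
eef_rot: [-0.496, 0.509, -0.501, 0.494]
contact_force: [3.8, -2.3, -6.3]
finger_gap: 24.1
t 30.10 pos [603.67   1.04  81.37] r 55.07 th 60.32 F [ 3.8 -2.3 -6.3] Frad -0.1 Ftan -4.4 gap 24.1
dx 0.0013 dz 0.0021 dy 0.0007
dx 0.0026 dz 0.0043 dy 0.0007
dx 0.0039 dz 0.0064 dy 0.0006
dx 0.0053 dz 0.0085 dy 0.0006
dx 0.0067 dz 0.0105 dy 0.0006
dx 0.0081 dz 0.0126 dy 0.0006
dx 0.0096 dz 0.0146 dy 0.0005
dx 0.0112 dz 0.0165 dy 0.0005
NEEDLE (np.float64(2.296678959022623), np.float64(5.741697397556558), array([579.36552426,  96.87198408]), np.float64(25.89852830653868), np.int64(148))
```

```bash
python3 -m inch '[{"hand":-1,"dx":0.0016,"dy":0,"dz":0.0027,"turn":0},{"hand":-1,"dx":0.0033,"dy":0,"dz":0.0054,"turn":0},{"hand":-1,"dx":0.005,"dy":0,"dz":0.008,"turn":0},{"hand":-1,"dx":0.0067,"dy":0,"dz":0.0105,"turn":0},{"hand":-1,"dx":0.0084,"dy":0,"dz":0.013,"turn":0},{"hand":-1,"dx":0.01,"dy":0,"dz":0.015,"turn":0},{"hand":-1,"dx":0.0112,"dy":0,"dz":0.0165,"turn":0},{"hand":-1,"dx":0.0112,"dy":0,"dz":0.0165,"turn":0}]' 10
python3 turn.py 576.4 -46.8 -2 c23 2>/dev/null
```

```text
time: 31.0
position: [610.4, -3.9, 81.2]
eef_rot: [-0.497, 0.51, -0.5, 0.493]
contact_force: [-3.3, 2.5, 0.2]
finger_gap: 23.9
t 31.00 pos [610.41  -3.9   81.15] r 54.75 th 51.59 F [-3.3  2.5  0.2] Frad -0.1 Ftan 4.2 gap 23.9
dx -0.0001 dz 0.0007 dy 0.0003
dx 0.0002 dz 0.0011 dy 0.0003
dx 0.0005 dz 0.0015 dy 0.0003
dx 0.0008 dz 0.0018 dy 0.0003
dx 0.0011 dz 0.0022 dy 0.0003
dx 0.0014 dz 0.0026 dy 0.0003
dx 0.0017 dz 0.0030 dy 0.0003
dx 0.0020 dz 0.0033 dy 0.0002
NEEDLE (np.float64(2.593838731159369), np.float64(6.484596827898422), array([579.5313817 ,  96.84412423]), np.float64(25.24530937868444), np.int64(144))
```

```bash
python3 -m inch '[{"hand":-1,"dx":0.0004,"dy":0,"dz":0.0007,"turn":0},{"hand":-1,"dx":0.0008,"dy":0,"dz":0.0014,"turn":0},{"hand":-1,"dx":0.0012,"dy":0,"dz":0.002,"turn":0},{"hand":-1,"dx":0.0016,"dy":0,"dz":0.0026,"turn":0},{"hand":-1,"dx":0.002,"dy":0,"dz":0.003,"turn":0},{"hand":-1,"dx":0.002,"dy":0,"dz":0.003,"turn":0},{"hand":-1,"dx":0.002,"dy":0,"dz":0.003,"turn":0},{"hand":-1,"dx":0.002,"dy":0,"dz":0.003,"turn":0}]' 10
python3 turn.py 576.4 -46.8 -2 c24 2>/dev/null
```

```text
time: 31.9
position: [611.8, -4.9, 81.1]
eef_rot: [-0.497, 0.51, -0.5, 0.493]
contact_force: [-4.3, 3.7, 0.3]
finger_gap: 24.3
t 31.90 pos [611.83  -4.92  81.15] r 54.85 th 49.77 F [-4.3  3.7  0.3] Frad 0.0 Ftan 5.6 gap 24.3
dx 0.0001 dz 0.0006 dy 0.0003
dx 0.0004 dz 0.0009 dy 0.0003
dx 0.0007 dz 0.0013 dy 0.0003
dx 0.0010 dz 0.0017 dy 0.0003
dx 0.0013 dz 0.0020 dy 0.0003
dx 0.0016 dz 0.0024 dy 0.0002
dx 0.0019 dz 0.0028 dy 0.0002
dx 0.0022 dz 0.0031 dy 0.0002
NEEDLE (np.float64(2.5997524392602145), np.float64(6.499381098150536), array([579.55485702,  96.77596723]), np.float64(25.30821700896761), np.int64(147))
```

```bash
python3 -m inch '[{"hand":-1,"dx":0,"dy":0,"dz":0,"turn":0},{"hand":-1,"dx":0,"dy":0,"dz":0,"turn":0},{"hand":-0.2,"dx":0,"dy":0,"dz":0,"turn":0},{"hand":-0.2,"dx":0,"dy":0,"dz":0,"turn":0},{"hand":-0.2,"dx":0,"dy":0,"dz":0,"turn":0},{"hand":-0.2,"dx":0,"dy":0,"dz":0,"turn":0},{"hand":-0.2,"dx":0,"dy":0,"dz":0,"turn":0},{"hand":-0.2,"dx":0,"dy":0,"dz":0,"turn":0}]' 10
python3 turn.py 576.4 -46.8 -2 c25 2>/dev/null
```

```text
time: 32.8
position: [611.9, -5.0, 81.2]
eef_rot: [-0.497, 0.51, -0.5, 0.493]
contact_force: [0.2, -0.2, -0.3]
finger_gap: 37.7
t 32.80 pos [611.94  -4.97  81.18] r 54.89 th 49.65 F [ 0.2 -0.2 -0.3] Frad -0.0 Ftan -0.3 gap 37.7
dx 0.0001 dz 0.0005 dy 0.0003
dx 0.0004 dz 0.0009 dy 0.0003
dx 0.0007 dz 0.0013 dy 0.0003
dx 0.0011 dz 0.0016 dy 0.0003
dx 0.0014 dz 0.0020 dy 0.0003
dx 0.0017 dz 0.0024 dy 0.0003
dx 0.0020 dz 0.0027 dy 0.0003
dx 0.0023 dz 0.0031 dy 0.0003
NEEDLE (np.float64(2.5935254179115312), np.float64(6.483813544778828), array([579.46930678,  96.91850483]), np.float64(25.249828089450723), np.int64(140))
```

```bash
python3 -m inch '[{"hand":-0.2,"dx":0,"dy":-0.01,"dz":0,"turn":0},{"hand":-0.2,"dx":0,"dy":-0.04,"dz":0,"turn":0},{"hand":-0.2,"dx":0,"dy":-0.08,"dz":0,"turn":0},{"hand":-0.2,"dx":0,"dy":-0.12,"dz":0,"turn":0},{"hand":-0.2,"dx":0,"dy":-0.16,"dz":0,"turn":0},{"hand":-0.2,"dx":0,"dy":-0.19,"dz":0,"turn":0},{"hand":-0.2,"dx":0,"dy":-0.2,"dz":0,"turn":0},{"hand":-0.2,"dx":0,"dy":-0.2,"dz":0,"turn":0}]' 10
python3 turn.py 576.4 -46.8 -2 c26 2>/dev/null
```

```text
time: 33.7
position: [613.5, -5.7, 181.8]
eef_rot: [-0.496, 0.51, -0.5, 0.493]
contact_force: [0.6, -0.3, -0.3]
finger_gap: 38.3
t 33.70 pos [613.45  -5.67 181.79] r 55.36 th 47.98 F [ 0.6 -0.3 -0.3] Frad 0.1 Ftan -0.7 gap 38.3
dx 0.0022 dz 0.0025 dy 0.2016
dx 0.0025 dz 0.0028 dy 0.2016
dx 0.0028 dz 0.0032 dy 0.2015
dx 0.0032 dz 0.0036 dy 0.2015
dx 0.0035 dz 0.0039 dy 0.2015
dx 0.0038 dz 0.0043 dy 0.2015
dx 0.0041 dz 0.0046 dy 0.2015
dx 0.0045 dz 0.0050 dy 0.2015
NEEDLE (np.float64(1.5952963267948965), np.float64(3.988240816987241), array([579.25502102,  96.70329866]), np.float64(3.9988254066680557), np.int64(0))
```

View pics/c26_w.png

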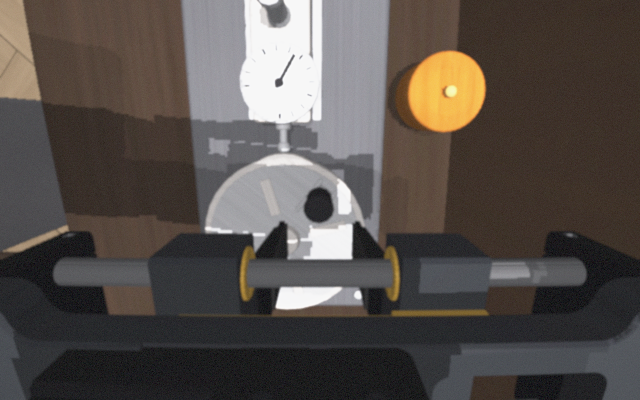

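View pics/c26.png

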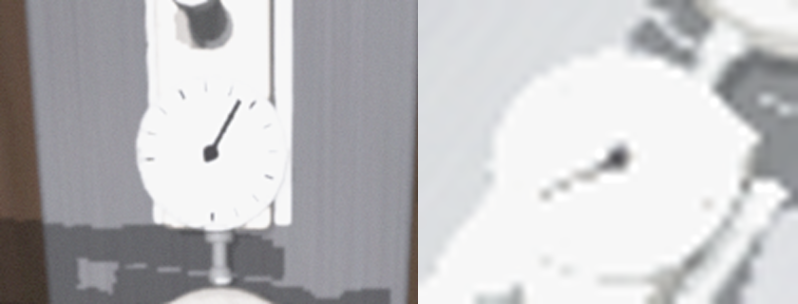

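```bash
python3 - <<'E'
from h import *
s=ctrl.sense();print(s['time'],s['contact_force'].round(1),abs(s['joint_velocities']).max())
print(ctrl.finish_job())
E
```

```text
33.8 [0.8 0.5 0. ] 0.010960493967045437
the job is handed in; nothing more can be done
None
```

I slid the gauge in by its post until the needle showed about 3.07 mm on the plain rim. I then cranked the wheel clockwise through more than a full turn and left it with the higher bump against the plunger. The job was handed in at 33.8 s with the gripper open and lifted clear.

- **Bumps found:** the high one read about 6.5 mm. The lower one read about 4.7 mm, judged by eye from the scene camera only, because the dial was out of the wrist camera's view there. It came 2.3 rad after the first, as expected.
- **Setting the top:** I took matching readings on both sides of the high bump while turning clockwise. These put its top at a crank angle of 50.6°.
- **Final position:** the wheel stopped at about 49.7°, roughly 0.9° past that estimate. I left it there, since the needle barely changes near the top. It still read 6.48 mm just after I let go of the knob, and the last picture shows it unchanged.
- **Forces:** the along-the-arm force on the knob, read at the end of each move, never exceeded about 5 N. The highest plunger reading was about 6.5 mm, against a 12 mm end stop.

**Failed or disagreeing checks:**
- The cameras disagreed by a few millimetres on the scene's y position. I corrected the crank's centre from the measured forces instead.
- My automatic needle reader failed in the last, higher view, so that final reading is by eye.
- I did not compare the lime, jigger, salt cellar and cork before and after. The arm never worked near them.

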